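# Sort two mixed-up dental cases into their trays

## Task

Two cases of dental models got mixed up on the bench: put the blue models in the blue tray and the yellow models in the yellow tray, in each tray the upper jaw (solid base) in the bay with the white floor and the lower jaw (U-shaped base) in the other bay. Leave every model standing flat on its bay's floor with the teeth up, set the brittle stone down rather than dropping it, and do not disturb the bur stand, the jar or the green bowl.

Things in the scene. Friction and masses are not known exactly. Their poses are not given: they have to be found in the camera images.
- blue_upper_center (a point): Dental model of blue stone, loose on the bench, teeth up, any yaw. 48 mm (x) by 56 mm (y), 42 mm high; stone base 30 mm high, cream teeth above, set in 4 mm. 0.11 kg. Point: centre of the outline, 21 mm above the underside; x from front teeth to back, z up. The sides facing +y and -y are flat and parallel: grip across y, 56 mm. Upper jaw: solid D-shaped base, filled in between the teeth.
- blue_lower_center (a point): Dental model of blue stone, loose on the bench, teeth up, any yaw. 48 mm (x) by 56 mm (y), 42 mm high; stone base 30 mm high, cream teeth above, set in 4 mm. 0.11 kg. Point: centre of the outline, 21 mm above the underside; x from front teeth to back, z up. The sides facing +y and -y are flat and parallel: grip across y, 56 mm. Lower jaw: U-shaped base, open gap 26 mm wide running 28 mm in from the back.
- yellow_upper_center (a point): Dental model of golden-yellow stone, loose on the bench, teeth up, any yaw. 48 mm (x) by 56 mm (y), 42 mm high; stone base 30 mm high, cream teeth above, set in 4 mm. 0.11 kg. Point: centre of the outline, 21 mm above the underside; x from front teeth to back, z up. The sides facing +y and -y are flat and parallel: grip across y, 56 mm. Upper jaw: solid D-shaped base, filled in between the teeth.
- yellow_lower_center (a point): Dental model of golden-yellow stone, loose on the bench, teeth up, any yaw. 48 mm (x) by 56 mm (y), 42 mm high; stone base 30 mm high, cream teeth above, set in 4 mm. 0.11 kg. Point: centre of the outline, 21 mm above the underside; x from front teeth to back, z up. The sides facing +y and -y are flat and parallel: grip across y, 56 mm. Lower jaw: U-shaped base, open gap 26 mm wide running 28 mm in from the back.
- blue_tray: Blue plastic tray, fixed, any yaw: 174 mm (x) by 140 mm (y), 22 mm high, walls and floor 4 mm. A 4 mm wall across its middle, equally high, parts it into two bays, each 81 mm (x) by 132 mm (y) inside. Origin: centre of the underside. Bay centres: x = +43 mm (bay with a white floor) and x = -43 mm (plain floor), y = 0; bay floors 4 mm above the origin.
- yellow_tray: Yellow plastic tray, fixed, any yaw: 174 mm (x) by 140 mm (y), 22 mm high, walls and floor 4 mm. A 4 mm wall across its middle, equally high, parts it into two bays, each 81 mm (x) by 132 mm (y) inside. Origin: centre of the underside. Bay centres: x = +43 mm (bay with a white floor) and x = -43 mm (plain floor), y = 0; bay floors 4 mm above the origin.
- bur_stand: Bystander: round blue stand, 64 mm across, with upright metal burs, 51 mm high in all. Origin: centre of its underside.
- liquid_jar: Bystander: small amber jar with a black lid, 44 mm across and 62 mm high. Origin: centre of its underside.
- mixing_cup: Bystander: small green bowl, 68 mm across and 40 mm high. Origin: centre of its underside.
Not all that is in view belongs to the job. Leave any pink or red look-alike of the part that bears blue_lower_center alone.

How it is judged:
By the outcome, as a careful person would: the job done as asked, in the order asked, and still so for the second after the job is handed in, with the robot touching nothing.
It also fails if it takes over 102 s, if anything falls off the work surface, if the arm or the gripper's body presses on something with over 40 N, if the wrist force passes 120 N, or if a joint passes its speed limit or range.

## Robot

A 6-joint arm with a two-finger parallel gripper is mounted at the origin on the work surface. World frame = base frame: x ahead of the robot, y to its left, z up, the work surface at z = 0. Lengths are in m, angles in rad, forces in N, time in s.
With the tool pointing down it reaches from about 0.4 to 0.825 m from the base axis. Payload 7 kg.
Tool frame: the origin (TCP) lies at the very end of the fingers, on their centre line; the grasp point (between the pads) lies 19 mm behind it (env.grip_depth is the x of the grasp point in the tool frame, in m); x points along the fingers, y is the direction in which the jaws open and shut, and the axes are right-handed (so a half turn about x gives the same grasp; the last joint's range is limited). The gripper opens to 85 mm and grips with 20 to 120 N. Pads are 22 mm wide; open, the fingers measure 114 mm over their backs; the gripper's body (76 mm by 85 mm) begins 54 mm behind the grasp point. The pads swing forward as they close: fully open they stand 13 mm farther back than shut.
Start: joints at [1.596, 0.359, 0.012, 0, -1.224, -0.288], TCP at [0.175, 0.652, 0.197] pointing down, gripper open.
Joint ranges: [-3.07, 3.07], [-1.43, 2.12], [-1.02, 1.25], [-3.03, 1.67], [-3.05, -0], [-3.03, 3.03]. Speed limits (rad/s): [2.39, 2.39, 3.01, 3.14, 3.14, 3.14].

## Interface

Orientations are given as a unit quaternion [x, y, z, w].
In Python, from plant import env gives the robot as it stands.
- The arm moves only by the tool step_arm, never from a script. Its argument "series" is a list of rows, each a list of 3 entries, a list of its own where there are three numbers: the shift along the tool's x, y, z as a fraction of full scale, then the turn, a rotation vector about the tool's x, y, z as a fraction of full scale, then the closure, from -1 (fully open) to 1 (shut). In form: [[[tx, ty, tz], [wx, wy, wz], hand], ...]. A call has 1 to 20 rows; each row is the pose to reach, as a shift and turn from the pose commanded when the call began, along the tool's axes at that moment, turning the shorter way round; what a row does not reach only later rows make up. Full scale, the value 1, is 750 mm for a shift and 180 degrees for a turn. A row lasts 1/12 s, in which the tool goes at most 41.7 mm and 7.16 degrees, less where a joint would pass 70% of its speed; a pose out of reach is approached as far as the arm can. A call with a number of a shift or a turn outside -1 to 1 is refused whole. A call with a gripper value outside its range is refused whole. The fingers move at their own pace and stop on an object; "force" is the grip in N (left out, the last holds). Time passes only in rows, so rows that repeat a pose let the fingers close. It gives the time, the measured TCP pose, the force and the opening at its end, in the units of the state.
- env.get_state(): the state, without advancing time (a new reading comes with each control period).
- env.read_camera(name): name is "scene" or "top" or "wrist"; returns a dict with "frame" (480x640x3 uint8, red, green, blue), "fx", "fy", "cx", "cy" (pixels), "k1" (the pictures are not rectified: a ray, as slopes to the right and down, at radius r is drawn at 1 + k1 r^2 times it, then the intrinsics apply), "rvec" (rotation vector, rad) and "tvec" (3), from world to camera coordinates, as OpenCV has them; the wrist camera has in their place "hand_eye" (4x4, takes a point from camera to tool coordinates, whose origin is the TCP and whose axes are the tool frame's). Camera axes: x right, y down, z forward; pixel columns grow to the right and rows downward; lengths in m; the calibration is good to about 2 mm. A picture is of the moment at which its call begins: read the wrist's pose just before it. There is no depth.
- env.finish_job(): hands the job in, once; it reports no verdict.
Trained networks look in the newest picture that a camera, given by its name, has taken for a name from the list of things; names that differ only in an ending like _2 or _b are one class to them, and where a whole thing is asked for, a point or a joint stands for the part that bears it (a point fixed in the world has none). Each returns a list of dicts, best first, with "confidence" (0 to 1); they miss things now and then, are a little off and sometimes report something else, mostly with a low value. They report only what shows in the picture. A call takes as long as a camera call. They do not tell look-alikes from the thing itself.
- env.search_frame(camera, query): "rect" ([centre column, centre row, width, height] in pixels, round what is visible of it).
The state is a dict: "time": time; "q": joint angles; "joint_vel": joint speeds; "joint_torque": joint torques, N m; "tcp_pos": TCP position; "tcp_rot": TCP orientation; "ft_force": force on the tool from outside, world axes, zero at the start; "ft_torque": the same for the moment, N m; "opening": opening from 0.0 (shut) to 1.0 (fully open).
Only numpy, scipy, OpenCV 4.12 (cv2) and the standard library are available. Lean on these libraries where they do the work, as an engineer would, in place of code of your own. Each camera call takes 0.05 s, during which the arm holds its last target.

## Working session

There is one attempt and no reset: what is moved stays moved. The work goes in short steps, Python scripts to look and compute and a tool call to move; the robot and the scene stay as the last step left them, time stands still between calls to the robot, and variables do not carry over. Pictures are saved under pics/ and viewed, and the job is handed in when it is done.

Besides the shell and the picture viewer there is one more tool, called after "Emit:" as name(argument=value, ...), one argument or row to a line, values as JSON. step_arm: Moves the arm, as the interface text tells. Its arguments: {"type":"object","properties":{"series":{"type":"array","items":{"type":"array"}},"force":{"type":"number"}},"required":["series"]}

```bash
ls; mkdir -p pics
cat > h.py <<'E'
import numpy as np, cv2, json
from plant import env
def snap(n,f):
    c=env.read_camera(n); cv2.imwrite(f'pics/{f}.png',c['frame'][:,:,::-1]); return c
E
python3 - <<'E'
from h import *
import pickle
print(env.get_state(), env.grip_depth)
d={}
for n in ['scene','top','wrist']:
    c=snap(n,n+'0'); d[n]=c
    print(n,{k:np.round(v,4).tolist() for k,v in c.items() if k!='frame'})
    for q in ['blue_upper_center','blue_lower_center','yellow_upper_center','yellow_lower_center','blue_tray','yellow_tray','bur_stand','liquid_jar','mixing_cup']:
        try: print(q,[(np.round(r['rect']).astype(int).tolist(),round(r['confidence'],2)) for r in env.search_frame(n,q)])
        except Exception as e: print(e)
pickle.dump(d,open('cams0.pkl','wb'))
E
```

```text
pics
{'time': 0.0, 'q': array([ 1.59611237e+00,  3.59418206e-01,  1.10523560e-02, -3.58997389e-04,
       -1.22409374e+00, -2.88163097e-01]), 'joint_vel': array([ 1.62471831e-03, -9.18164745e-05, -1.29932585e-03, -8.80488258e-06,
        8.67684594e-04, -4.13702356e-04]), 'joint_torque': array([ 1.07293013e-04, -5.83318233e+01,  2.93425047e+01,  6.93718985e+00,
       -5.88209485e-03, -4.71346269e-06]), 'tcp_pos': array([0.17523207, 0.65129609, 0.19613905]), 'tcp_rot': array([-0.70097694,  0.09330547,  0.7010291 ,  0.09210653]), 'ft_force': array([ 0.21139176, -0.54776095,  0.95042165]), 'ft_torque': array([-0.01379603,  0.01786731, -0.04963807]), 'opening': 1.0022042547407704} -0.0187
scene {'fx': 582.036, 'fy': 582.036, 'cx': 314.1529, 'cy': 237.7068, 'k1': -0.0178, 'rvec': [1.0658, 2.4101, -0.9888], 'tvec': [0.3766, -0.2474, 1.3927]}
blue_upper_center [([312, 209, 35, 38], 0.85)]
blue_lower_center [([391, 249, 31, 38], 0.86), ([378, 207, 34, 33], 0.66), ([433, 220, 31, 36], 0.61)]
yellow_upper_center [([321, 304, 34, 42], 0.71)]
yellow_lower_center [([259, 258, 35, 38], 0.73)]
blu
[... 528 characters left out ...]
, 28, 27], 0.71)]
yellow_lower_center [([355, 218, 30, 19], 0.61)]
blue_tray [([463, 270, 85, 88], 0.76)]
yellow_tray [([183, 268, 91, 74], 0.67), ([260, 156, 20, 28], 0.39)]
bur_stand [([314, 163, 28, 23], 0.96)]
liquid_jar [([261, 156, 18, 27], 0.96)]
mixing_cup [([386, 159, 31, 30], 0.75), ([462, 270, 82, 89], 0.35)]
wrist {'fx': 407.5427, 'fy': 407.5427, 'cx': 317.9631, 'cy': 236.3986, 'k1': 0.0041, 'hand_eye': [[0.0006, -0.3241, 0.946, -0.1765], [1.0, -0.0005, -0.0008, 0.0013], [0.0008, 0.946, 0.3241, -0.084], [0.0, 0.0, 0.0, 1.0]]}
blue_upper_center []
blue_lower_center []
yellow_upper_center []
yellow_lower_center []
blue_tray []
yellow_tray []
bur_stand []
liquid_jar []
mixing_cup []
```

View pics/scene0.png

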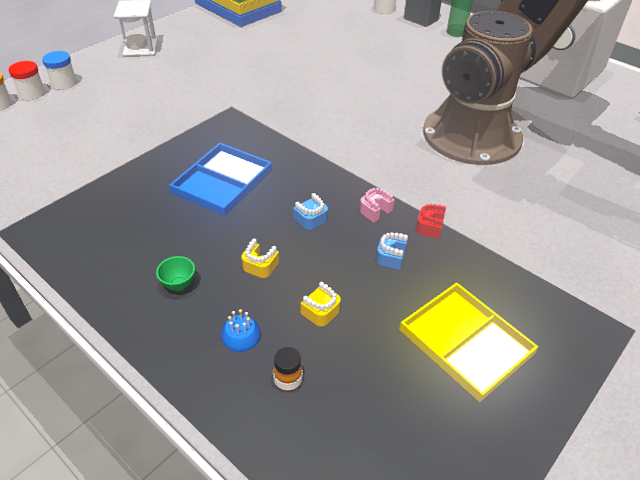

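View pics/top0.png

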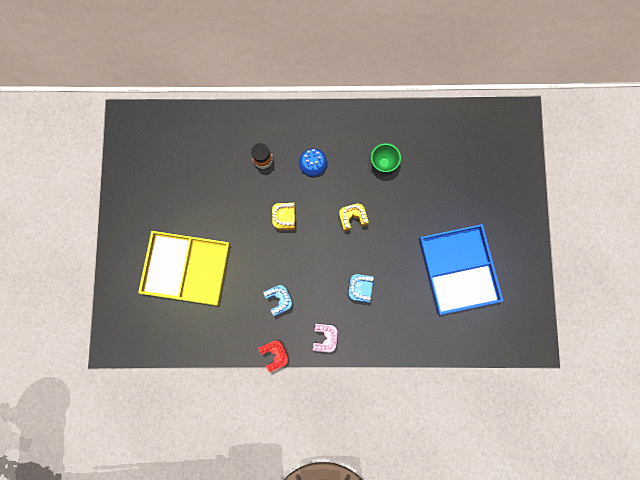

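Run:
```python
import cv2,numpy as np
a=cv2.imread('pics/top0.png')[120:400,130:520]
cv2.imwrite('pics/topcrop.png',cv2.resize(a,None,fx=2,fy=2,interpolation=cv2.INTER_CUBIC))
a=cv2.imread('pics/scene0.png')[170:350,220:480]
cv2.imwrite('pics/scenecrop.png',cv2.resize(a,None,fx=3,fy=3,interpolation=cv2.INTER_CUBIC))
```

```text
(no output)
```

View pics/topcrop.png

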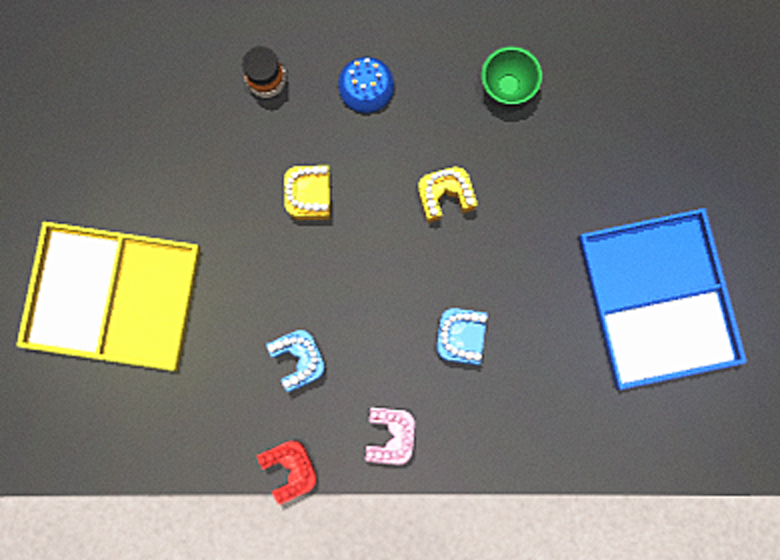

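View pics/scenecrop.png

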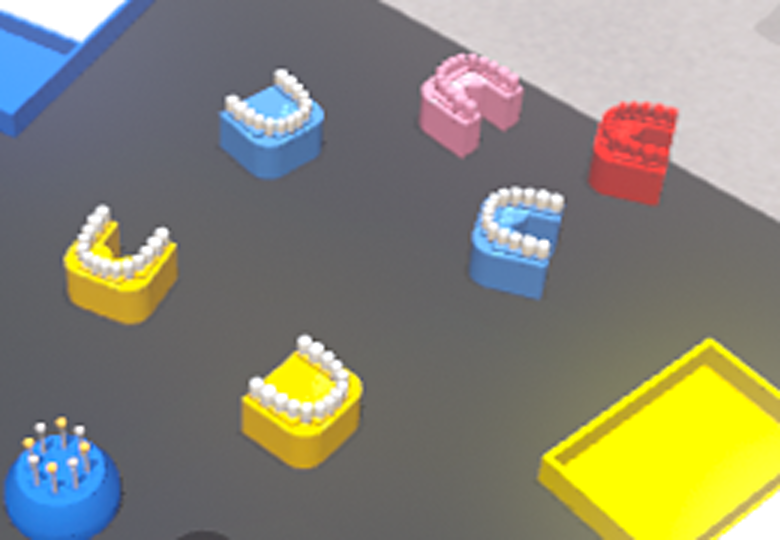

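```bash
cat > fit.py <<'E'
from h import *
from scipy.spatial.transform import Rotation as R
from scipy.optimize import minimize
import pickle
def proj(c,P):
    P=np.atleast_2d(P); X=P@R.from_rotvec(c['rvec']).as_matrix().T+c['tvec']
    s=X[:,:2]/X[:,2:]; s=s*(1+c['k1']*(s**2).sum(1,keepdims=True))
    return s*[c['fx'],c['fy']]+[c['cx'],c['cy']]
def unproj(c,px,z):
    s0=(np.array(px)-[c['cx'],c['cy']])/[c['fx'],c['fy']]; s=s0.copy()
    for _ in range(20): s=s0/(1+c['k1']*(s**2).sum())
    M=R.from_rotvec(c['rvec']).as_matrix(); d=M.T@np.r_[s,1]; o=-M.T@c['tvec']
    return o+d*(z-o[2])/d[2]
def arc(cx,cy,r,a0,a1,n=8):
    a=np.radians(np.linspace(a0,a1,n)); return np.c_[cx+r*np.cos(a),cy+r*np.sin(a)]
def outline(kind,r=17):
    f=np.r_[arc(-24+r,28-r,r,90,180),arc(-24+r,-28+r,r,180,270)]
    if kind=='upper': return np.r_[f,[[24,-28],[24,28]]]/1e3
    return np.r_[f,[[24,-28],[24,-13]],arc(9,0,13,270,90,12)[:],[[24,13],[24,28]]]/1e3 
def teeth():
    o=np.r_[[[24,24]],arc(-2,6,18,90,180),arc(-2,-6,18,180,270),[[24,-24],[24,-17]],arc(-2,-6,11,270,180),arc(-2,6,11,180,90),[[24,17]]]
    return o/1e3
def prism(o,z0,z1,p):
    c,s=np.cos(p[2]),np.sin(p[2]); xy=o@np.array([[c,s],[-s,c]])+p[:2]
    return np.c_[xy,np.full(len(o),z0)],np.c_[xy,np.full(len(o),z1)]
S=4
def render(c,prs,p,box):
    x0,y0,w,h=box; m=np.zeros((h*S,w*S),np.uint8)
    f=lambda P:np.round(((proj(c,P)-[x0,y0])+.5)*S-.5).astype(np.int32)
    for o,z0,z1 in prs:
        a,b=map(f,prism(o,z0,z1,p)); cv2.fillPoly(m,[a],1);cv2.fillPoly(m,[b],1)
        for i in range(len(a)):
            j=(i+1)%len(a); cv2.fillConvexPoly(m,np.array([a[i],a[j],b[j],b[i]]),1)
    return cv2.resize(m.astype(np.float32),(w,h),interpolation=cv2.INTER_AREA)
def models(kind): return [(outline(kind),0,.03),(teeth(),.03,.042)]
def traym(): 
    o=np.array([[-87,-70],[87,-70],[87,70],[-87,70]])/1e3; return [(o,0,.022)]
def fit(obs,prs,p0s):
    # obs: list of (cam, maskfloat, box)
    def cost(v):
        p=np.array([v[0],v[1],v[2]*10]); return sum(np.abs(render(c,prs,p,b)-m).sum()/m.sum() for c,m,b in obs)
    best=None
    for p in p0s:
        v=np.array([p[0],p[1],p[2]/10])
        for sc in (1,.3):
            sx=v+np.array([[0,0,0],[.01,0,0],[0,.01,0],[0,0,.02]])*sc
            r=minimize(cost,v,method='Nelder-Mead',options=dict(initial_simplex=sx,maxiter=150,xatol=1e-5,fatol=1e-4)); v=r.x
        if best is None or r.fun<best[0]: best=(r.fun,np.array([v[0],v[1],v[2]*10]))
    return best
def mask(c,rect,pad=5,thr=95,tray=False):
    x,y,w,h=rect; x0=int(x-w/2-pad);y0=int(y-h/2-pad);b=(x0,y0,int(w+2*pad),int(h+2*pad))
    im=c['frame'][y0:y0+b[3],x0:x0+b[2]].astype(float); v=im.max(2)
    hsv=cv2.cvtColor(c['frame'][y0:y0+b[3],x0:x0+b[2]],cv2.COLOR_RGB2HSV)
    m=((v>thr)).astype(np.uint8)
    n,l,st,_=cv2.connectedComponentsWithStats(m); k=1+np.argmax(st[1:,4])
    return (c,(l==k).astype(np.float32),b)
E
cat > run1.py <<'E'
from fit import *
d=pickle.load(open('cams0.pkl','rb'))
T,Sc=d['top'],d['scene']
items={'blue_upper':((360,288,26,30),(312,209,36,38),180-180),'blue_lower':((277,300,30,34),(391,249,34,38),0),
'yellow_upper':((283,215,28,28),(321,304,38,42),0),'yellow_lower':((354,217,30,28),(259,258,38,38),0),
'blue_tray':((462,270,84,92),(222,177,104,71),0),'yellow_tray':((183,268,92,76),(468,342,137,117),0)}
res={}
for n,(rt,rs,_) in items.items():
    tr='tray' in n; prs=traym() if tr else models(n.split('_')[1])
    thr=150 if n=='yellow_tray' else 95
    ot=mask(T,rt,thr=thr); os_=mask(Sc,rs,thr=thr)
    z=.011 if tr else .02
    ctr=unproj(T,rt[:2],z); c2=unproj(Sc,rs[:2],z)
    ys=np.radians([0,90] if tr else range(0,360,45))
    out=[]
    for obs in ([ot],[os_],[ot,os_]):
        f,p=fit(obs,prs,[(ctr[0],ctr[1],a) for a in ys]); out.append((f,p))
        print(n,round(f,3),np.round(p[:2]*1e3,1),round(np.degrees(p[2])%360,1), 'r',round(np.hypot(*p[:2]),3))
    res[n]=out[-1][1]
pickle.dump(res,open('poses.pkl','wb'))
im=T['frame'][:,:,::-1].copy();im2=Sc['frame'][:,:,::-1].copy()
im=cv2.resize(im,None,fx=4,fy=4);im2=cv2.resize(im2,None,fx=4,fy=4)
for n,p in res.items():
    prs=traym() if 'tray' in n else models(n.split('_')[1])
    for o,z0,z1 in prs:
        for P in prism(o,z0,z1,p):
            for g,c in((im,T),(im2,Sc)): cv2.polylines(g,[np.round((proj(c,P)+.5)*4).astype(np.int32)],True,(255,0,255),1)
cv2.imwrite('pics/fit_top.png',cv2.resize(im[480:1600,520:2080],None,fx=.5,fy=.5,interpolation=cv2.INTER_AREA))
cv2.imwrite('pics/fit_scene.png',cv2.resize(im2[560:1840,640:2200],None,fx=.45,fy=.45,interpolation=cv2.INTER_AREA))
E
time python3 run1.py
```

```text
blue_upper 0.568 [484.9 -86.8] 274.2 r 0.493
blue_upper 0.592 [491.7 -87.5] 84.2 r 0.499
blue_upper 1.164 [491.  -86.6] 85.5 r 0.499
blue_lower 0.708 [456.9  98.4] 109.4 r 0.467
blue_lower 0.532 [462.5 106.3] 147.8 r 0.475
blue_lower 1.248 [463.8 104.1] 152.3 r 0.475
yellow_upper 0.551 [641.9  86.6] 270.3 r 0.648
yellow_upper 0.516 [645.1  88.5] 355.9 r 0.651
yellow_upper 1.076 [642.3  86.3] 269.7 r 0.648
yellow_lower 0.625 [641.2 -71.1] 196.4 r 0.645
yellow_lower 0.561 [648.1 -62.6] 171.9 r 0.651
yellow_lower 1.216 [641.9 -71.3] 192.6 r 0.646
blue_tray 0.389 [ 520.9 -308.5] 12.1 r 0.605
blue_tray 0.521 [ 542.9 -277.6] 121.4 r 0.61
blue_tray 0.94 [ 526.1 -284.3] 1.7 r 0.598
yellow_tray 0.074 [526.6 307.2] 81.2 r 0.61
yellow_tray 0.013 [526.7 305.8] 80.8 r 0.609
yellow_tray 0.088 [526.7 306.1] 81.1 r 0.609
real	0m41.669s
user	0m38.069s
sys	0m0.503s
```

```bash
sed -i "s/m=((v>thr)).astype(np.uint8)/m=((v>140)|((hsv[...,1]>110)\&(v>70))).astype(np.uint8)/" fit.py; sed -i "s/^    thr=150.*$/    thr=0/" run1.py; python3 run1.py
```

```text
blue_upper 0.055 [479.7 -84.4] 260.7 r 0.487
blue_upper 0.046 [480.2 -83.1] 260.1 r 0.487
blue_upper 0.112 [479.9 -84.1] 261.1 r 0.487
blue_lower 0.094 [455.2  95.3] 114.2 r 0.465
blue_lower 0.048 [455.7  96. ] 115.1 r 0.466
blue_lower 0.148 [455.2  95.3] 114.2 r 0.465
yellow_upper 0.043 [641.9  86.6] 270.3 r 0.648
yellow_upper 0.044 [642.1  88. ] 270.5 r 0.648
yellow_upper 0.107 [641.6  87. ] 270.6 r 0.647
yellow_lower 0.098 [640.6 -70.5] 196.3 r 0.645
yellow_lower 0.053 [641.4 -68.8] 195.2 r 0.645
yellow_lower 0.18 [640.5 -69.7] 195.8 r 0.644
blue_tray 0.024 [ 521.  -306.9] 11.7 r 0.605
blue_tray 0.018 [ 521.5 -305. ] 12.0 r 0.604
blue_tray 0.051 [ 521.  -306.4] 11.8 r 0.604
yellow_tray 0.019 [526.1 304.8] 81.5 r 0.608
yellow_tray 0.015 [527.1 306.2] 80.8 r 0.61
yellow_tray 0.039 [526.7 305.7] 81.2 r 0.609
```

View pics/fit_top.png

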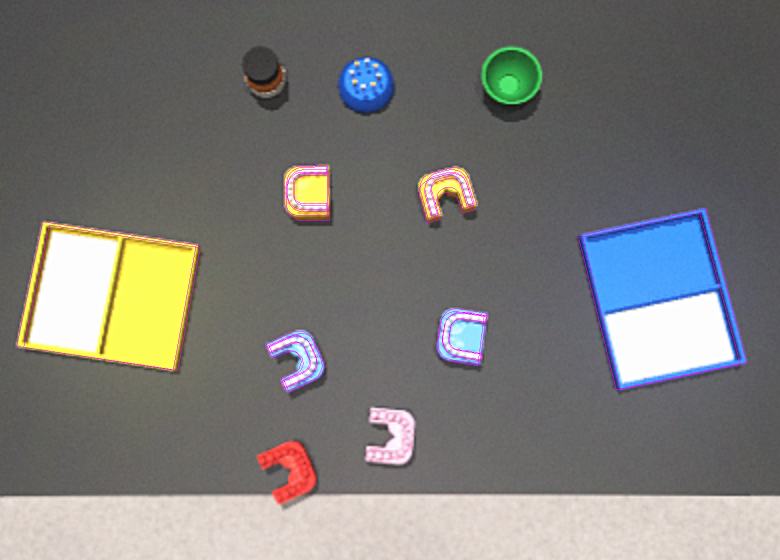

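View pics/fit_scene.png

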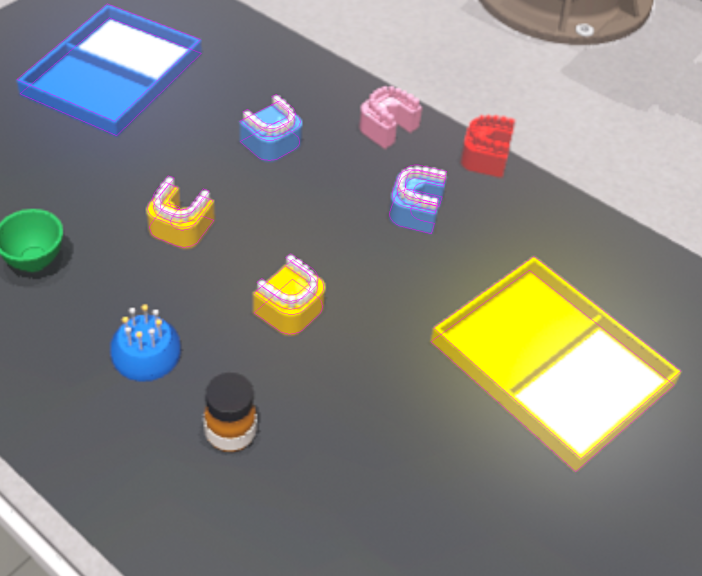

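```bash
cat > plan.py <<'E'
from fit import *
poses=pickle.load(open('poses.pkl','rb'))
def pose():
    s=env.get_state(); return s,R.from_quat(s['tcp_rot']).as_matrix()
def target_R(yaw_deg):  # tool x down, tool y horizontal at yaw
    a=np.radians(yaw_deg); y=np.array([np.cos(a),np.sin(a),0]);x=np.array([0,0,-1.]);return np.c_[x,y,np.cross(x,y)]
def plan(wps,show=True):
    s,M=pose(); p0=s['tcp_pos']; cur=np.degrees(np.arctan2(M[1,1],M[0,1]))
    print('t',round(s['time'],2),'tcp',np.round(p0,4),'jawyaw',round(cur,2),'q',np.round(s['q'],3),'F',np.round(s['ft_force'],1),'open',round(s['opening']*85,1))
    for x,y,z,yaw in wps:
        sh=M.T@(np.array([x,y,z])-p0)/.75
        dy=(yaw-cur)
        # choose half-turn equivalent keeping q6 in range: q6 ~ 
        best=None
        for k in(-360,-180,0,180,360):
            rv=R.from_matrix(M.T@target_R(cur+dy+k)).as_rotvec()/np.pi
            dq1=np.degrees(np.arctan2(y,x)-np.arctan2(p0[1],p0[0]))
            for sg in (1,): 
                q6=np.degrees(s['q'][5])+ (rv[0]*180+dq1)   # rot about tool x (down) = -yaw
            if abs(rv[0])<=1 and abs(q6)<170 and (best is None or abs(rv[0])<abs(best[0][0])): best=(rv,q6)
        print('wp',[round(v,4) for v in(x,y,z,yaw)],'shift',np.round(sh,4).tolist(),'rot',np.round(best[0],4).tolist(),'q6~',round(best[1]),'rows',round(np.linalg.norm(sh)*750/41.7,1),round(abs(best[0][0])*180/7.16,1))
E
python3 - <<'E'
from plan import *
d=pickle.load(open('cams0.pkl','rb'))
for n,px in dict(pink=(325,338),red=(273,355)).items(): print(n,unproj(d['top'],px,.02))
for n,px in dict(bur=(313,162),jar=(261,156),cup=(386,159)).items(): print(n,unproj(d['top'],px,.02))
b=poses['blue_lower']; print(b)
plan([(.455,.0955,.12,24.4),(.455,.0955,.003,24.4)])
M=R.from_quat(env.get_state()['tcp_rot']).as_matrix();print(np.round(M,3))
E
```

```text
pink [ 0.37070372 -0.00716104  0.02      ]
red [0.33509892 0.10498617 0.02      ]
bur [0.7663565  0.01862732 0.02      ]
jar [0.78120966 0.13761864 0.02      ]
cup [ 0.77227116 -0.14783276  0.02      ]
[0.45523112 0.09528893 1.99288451]
t 1.5 tcp [0.1754 0.6518 0.1971] jawyaw -105.06 q [ 1.596  0.359  0.012  0.    -1.224 -0.288] F [ 0.3 -0.7  1.2] open 84.8
wp [0.455, 0.0955, 0.12, 24.4] shift [0.1028, 0.6194, -0.5527] rot [0.2808, -0.0, -0.0] q6~ -29 rows 15.0 7.1
wp [0.455, 0.0955, 0.003, 24.4] shift [0.2588, 0.6194, -0.5527] rot [0.2808, -0.0, -0.0] q6~ -29 rows 15.6 7.1
[[ 0.    -0.26  -0.966]
 [-0.    -0.966  0.26 ]
 [-1.     0.    -0.   ]]
```

Emit:
step_arm(
  series=[
    [[0.103, 0.619, -0.553], [0.281, 0, 0], -0.7],
    [[0.103, 0.619, -0.553], [0.281, 0, 0], -0.7],
    [[0.103, 0.619, -0.553], [0.281, 0, 0], -0.7],
    [[0.103, 0.619, -0.553], [0.281, 0, 0], -0.7],
    [[0.103, 0.619, -0.553], [0.281, 0, 0], -0.7],
    [[0.103, 0.619, -0.553], [0.281, 0, 0], -0.7],
    [[0.103, 0.619, -0.553], [0.281, 0, 0], -0.7],
    [[0.103, 0.619, -0.553], [0.281, 0, 0], -0.7],
    [[0.103, 0.619, -0.553], [0.281, 0, 0], -0.7],
    [[0.103, 0.619, -0.553], [0.281, 0, 0], -0.7],
    [[0.103, 0.619, -0.553], [0.281, 0, 0], -0.7],
    [[0.103, 0.619, -0.553], [0.281, 0, 0], -0.7],
    [[0.103, 0.619, -0.553], [0.281, 0, 0], -0.7],
    [[0.103, 0.619, -0.553], [0.281, 0, 0], -0.7],
    [[0.103, 0.619, -0.553], [0.281, 0, 0], -0.7],
    [[0.103, 0.619, -0.553], [0.281, 0, 0], -0.7],
    [[0.103, 0.619, -0.553], [0.281, 0, 0], -0.7],
    [[0.103, 0.619, -0.553], [0.281, 0, 0], -0.7],
    [[0.103, 0.619, -0.553], [0.281, 0, 0], -0.7],
  ],
  force=35,
)

```text
time: 3.08
tcp_pos: [0.4552, 0.0965, 0.1201]
tcp_rot: [0.594, -0.383, -0.594, -0.383]
ft_force: [0.5, 0.2, -0.3]
opening: 0.851
```

Run:
```python
from plan import *
plan([(.455,.0955,.003,24.4)])
c=snap('wrist','wr1')
plan([(.455,.0955,.003,24.4)])
```

```text
t 3.08 tcp [0.4552 0.0965 0.1201] jawyaw -155.59 q [ 0.634  0.079 -0.545  0.    -0.946 -0.208] F [ 0.5  0.2 -0.3] open 72.3
wp [0.455, 0.0955, 0.003, 24.4] shift [0.1562, 0.0009, -0.0012] rot [0.0, 0.0, 0.0002] q6~ -12 rows 2.8 0.0
t 3.13 tcp [0.4551 0.0969 0.1202] jawyaw -155.54 q [ 0.635  0.079 -0.545 -0.    -0.946 -0.208] F [-0.7 -0.1  0. ] open 72.3
wp [0.455, 0.0955, 0.003, 24.4] shift [0.1562, 0.001, -0.0016] rot [0.0003, 0.0001, 0.0002] q6~ -12 rows 2.8 0.0
```

View pics/wr1.png

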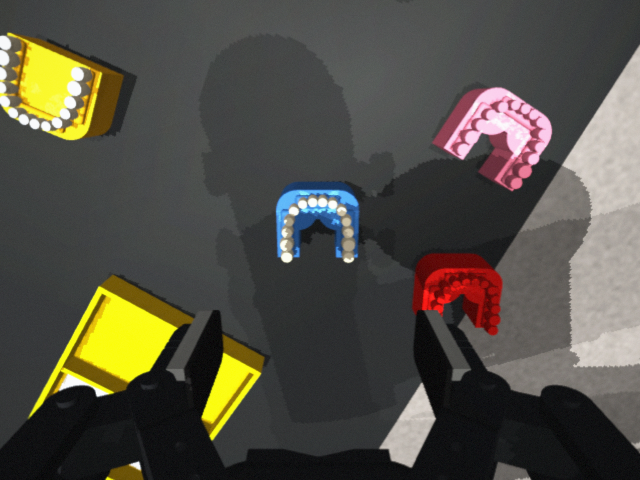

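Emit:
step_arm(
  series=[
    [[0.05, 0, -0.001], [0, 0, 0], -0.7],
    [[0.1, 0, -0.001], [0, 0, 0], -0.7],
    [[0.13, 0, -0.001], [0, 0, 0], -0.7],
    [[0.15, 0, -0.001], [0, 0, 0], -0.7],
    [[0.156, 0, -0.001], [0, 0, 0], -0.7],
    [[0.156, 0, -0.001], [0, 0, 0], -0.7],
    [[0.156, 0, -0.001], [0, 0, 0], -0.4],
    [[0.156, 0, -0.001], [0, 0, 0], -0.3],
    [[0.156, 0, -0.001], [0, 0, 0], 0],
    [[0.156, 0, -0.001], [0, 0, 0], 0.2],
    [[0.156, 0, -0.001], [0, 0, 0], 0.2],
    [[0.156, 0, -0.001], [0, 0, 0], 0.2],
  ],
  force=35,
)

```text
time: 4.13
tcp_pos: [0.4559, 0.0947, 0.0058]
tcp_rot: [0.595, -0.383, -0.594, -0.383]
ft_force: [-12.1, -3.7, 32.7]
opening: 0.398
```

```bash
sed -i "s/+ (rv\[0\]\*180+dq1)/- rv[0]*180-dq1/; s/dq1=np.degrees.*/B=lambda a,b:np.arctan2(b,a)+np.arcsin(.192\/np.hypot(a,b)); dq1=np.degrees(B(x,y)-B(p0[0],p0[1]))/" plan.py
python3 - <<'E'
from plan import *
snap('wrist','wr2')
p=poses['blue_tray']; print(p)
plan([(.455,.0955,.12,24.4),(.5631,-.2976,.12,101.8),(.5631,-.2976,.007,101.8)])
E
```

```text
[ 0.52095751 -0.30639963  0.20563256]
t 4.18 tcp [0.4559 0.0947 0.0058] jawyaw -155.6 q [ 0.63   0.241 -0.682  0.001 -0.646 -0.205] F [-10.6  -4.5  31.5] open 34.1
wp [0.455, 0.0955, 0.12, 24.4] shift [-0.1523, 0.0004, 0.0013] rot [0.0, -0.0001, 0.0005] q6~ -12 rows 2.7 0.0
wp [0.5631, -0.2976, 0.12, 101.8] shift [-0.1522, 0.0857, -0.5355] rot [-0.43, -0.0005, 0.0003] q6~ 112 rows 10.1 10.8
wp [0.5631, -0.2976, 0.007, 101.8] shift [-0.0015, 0.086, -0.5354] rot [-0.43, -0.0005, 0.0003] q6~ 112 rows 9.8 10.8
```

View pics/wr2.png

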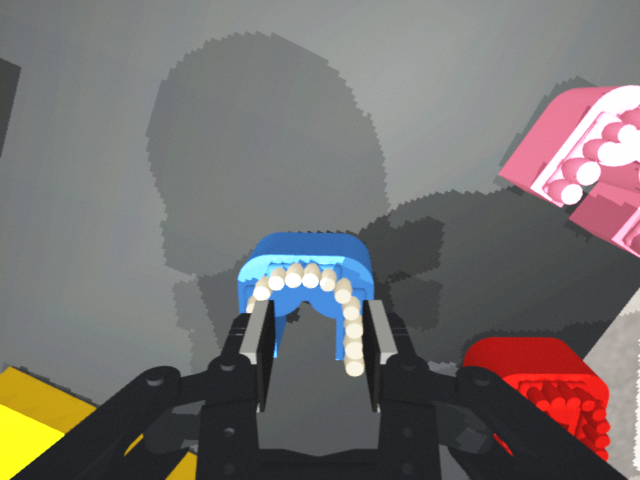

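```bash
cat >> fit.py <<'E'
def wristcam(c,tcp,quat):
    H=np.array(c['hand_eye']); T=np.eye(4);T[:3,:3]=R.from_quat(quat).as_matrix();T[:3,3]=tcp
    W=np.linalg.inv(T@H); c=dict(c); c['rvec']=R.from_matrix(W[:3,:3]).as_rotvec();c['tvec']=W[:3,3]; return c
E
python3 - <<'E'
from plan import *
c=env.read_camera('wrist')
for f,tcp in (('wr1',(.4551,.0967,.1202)),('wr2',(.4559,.0947,.0058))):
    s=env.get_state(); w=wristcam(c,tcp,s['tcp_rot'])
    im=cv2.imread(f'pics/{f}.png'); im=cv2.resize(im,None,fx=1.25,fy=1.25)
    for o,z0,z1 in models('lower'):
        for P in prism(o,z0,z1,poses['blue_lower']): cv2.polylines(im,[np.round(proj(w,P)*1.25).astype(np.int32)],True,(255,0,255),1)
    print(proj(w,[tcp]))
    M=R.from_quat(s['tcp_rot']).as_matrix()
    for yy in(-.0425,-.028,0,.028,.0425): 
        q=np.array(tcp)+M@np.array([-.019,yy,0]); cv2.circle(im,tuple(int(v*1.25) for v in proj(w,q)[0]),3,(0,255,0),-1)
    cv2.imwrite(f'pics/{f}o.png',im)
E
```

```text
[[317.47790761 284.55716641]]
[[317.47790761 284.55716641]]
```

View pics/wr1o.png

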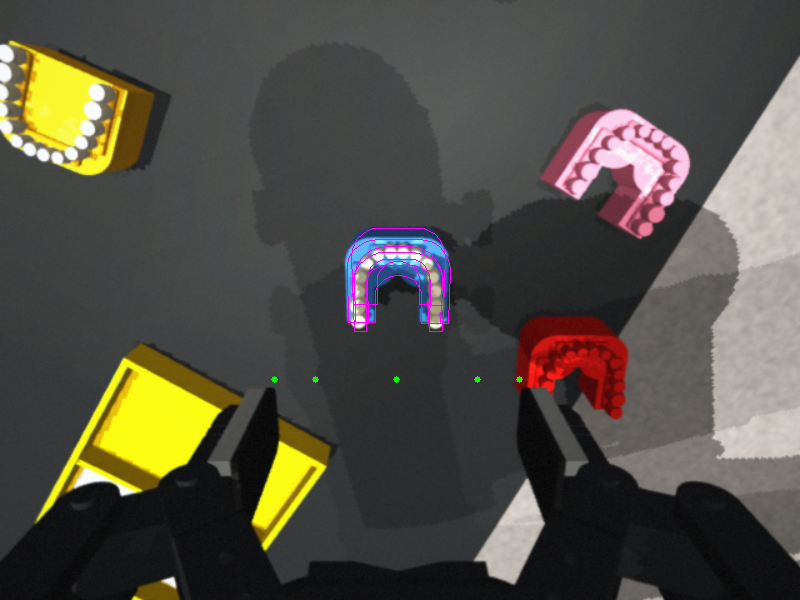

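View pics/wr2o.png

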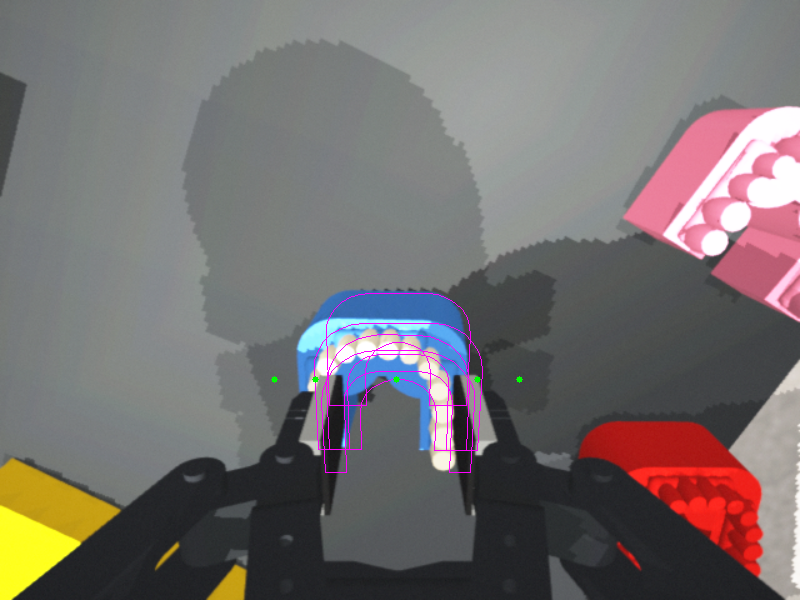

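Run:
```python
from plan import *
c=env.read_camera('scene'); a=c['frame'][150:330,280:480,::-1]
cv2.imwrite('pics/sc2.png',cv2.resize(a,None,fx=4,fy=3.3,interpolation=cv2.INTER_CUBIC)[:600,:800])
s=env.get_state();print(s['tcp_pos'],s['ft_force'],s['opening'],s['time'])
```

```text
[0.45587171 0.09473624 0.0057845 ] [-11.26424131  -2.92906509  31.66570836] 0.4004725329871857 4.2833
```

View pics/sc2.png

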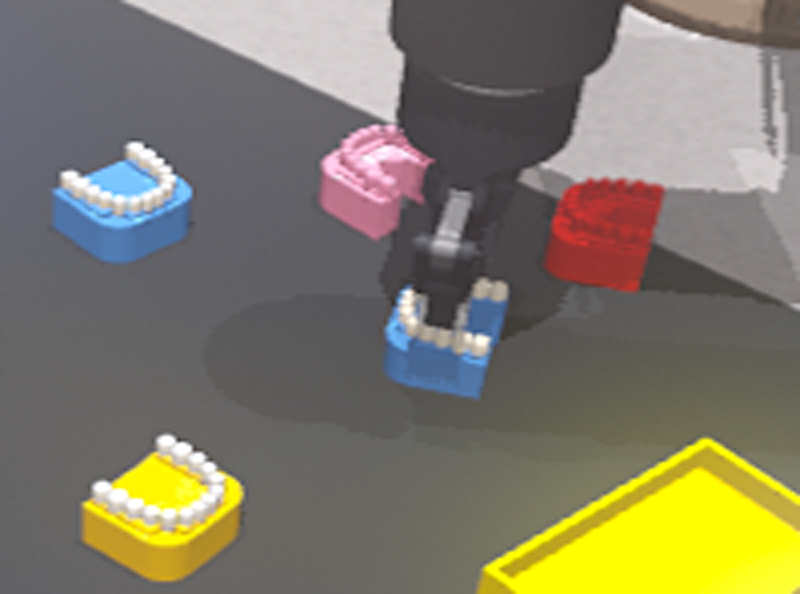

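Run:
```python
import cv2,numpy as np
a=cv2.imread('pics/wr2.png')[220:400,215:415]
a=np.clip((a/255.)**.6*255,0,255).astype(np.uint8)
cv2.imwrite('pics/wr2z.png',cv2.resize(a,(660,594),interpolation=cv2.INTER_CUBIC))
```

```text
(no output)
```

View pics/wr2z.png

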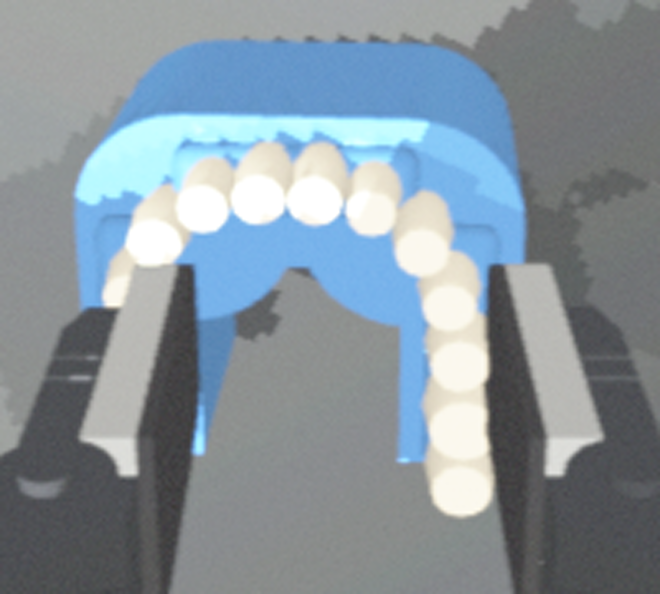

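Emit:
step_arm(
  series=[
    [[-0.01, 0, 0], [0, 0, 0], 0.2],
    [[-0.03, 0, 0], [0, 0, 0], 0.2],
    [[-0.08, 0, 0], [0, 0, 0], 0.2],
    [[-0.15, 0, 0], [0, 0, 0], -0.2],
    [[-0.15, 0, 0], [0, 0, 0], -0.7],
    [[-0.15, 0, 0], [0, 0, 0], -0.7],
    [[-0.15, 0, 0], [0, 0, 0], -0.7],
    [[-0.15, 0, 0], [0, 0, 0], -0.7],
  ],
)

```text
time: 4.95
tcp_pos: [0.4552, 0.0949, 0.1154]
tcp_rot: [-0.594, 0.383, 0.594, 0.384]
ft_force: [0.3, 0.4, 0.3]
opening: 0.852
```

Run:
```python
from plan import *
s=env.get_state();print(s['tcp_pos'],s['ft_force'],s['opening'],s['time'])
c=snap('wrist','wr3'); d=snap('scene','sc3'); 
a=d['frame'][100:330,280:480,::-1]
M=R.from_quat(s['tcp_rot']).as_matrix()
big=cv2.resize(a,None,fx=3,fy=2.6*1.0,interpolation=cv2.INTER_CUBIC)
f=lambda P:tuple(int(v) for v in ((proj(d,P)[0]-[280,100])*[3,2.6]))
for x in (0,-.0187,-.04,-.06):
    for y in(-.036,0,.036): cv2.circle(big,f(s['tcp_pos']+M@np.array([x,y,0])),2,(0,255,0) if x==0 else (0,0,255),-1)
cv2.imwrite('pics/sc3o.png',big)
w=wristcam(c,s['tcp_pos'],s['tcp_rot']); im=c['frame'][:,:,::-1].copy()
for x in (0,-.0187,-.04,-.06):
    for y in(-.036,0,.036): cv2.circle(im,tuple(int(v) for v in proj(w,s['tcp_pos']+M@np.array([x,y,0]))[0]),2,(0,255,0) if x==0 else (0,0,255),-1)
cv2.imwrite('pics/wr3o.png',im)
```

```text
[0.45522185 0.09491249 0.11537088] [0.25181222 0.39026922 0.27524549] 0.8518174969122305 4.95
```

View pics/sc3o.png

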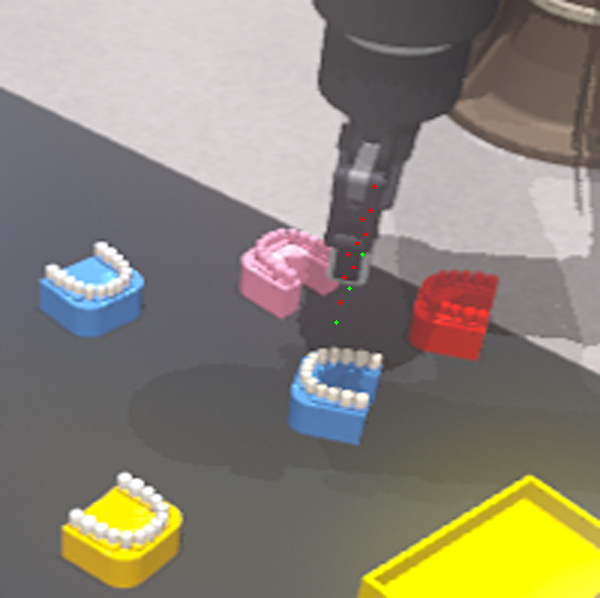

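View pics/wr3o.png

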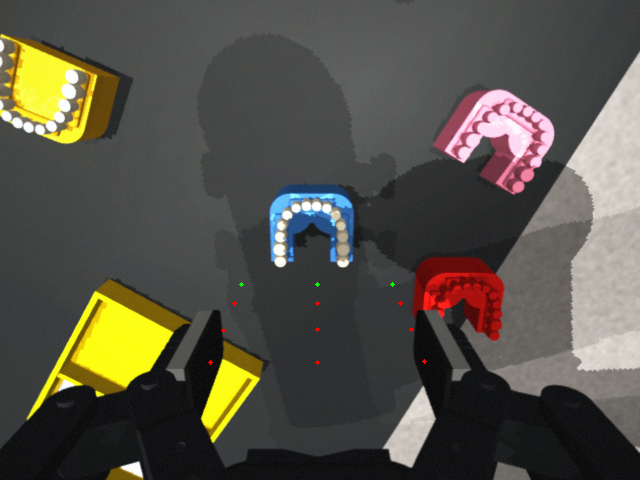

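```bash
cat >> plan.py <<'E'
def wfit(c,s,kind,p0,r=.06):
    w=wristcam(c,s['tcp_pos'],s['tcp_rot'])
    q=np.array([proj(w,[p0[0]+a*r,p0[1]+b*r,z])[0] for a in(-.6,.6) for b in(-.6,.6) for z in(0,.042)])
    lo=np.clip(np.floor(q.min(0)),0,None);hi=np.minimum(np.ceil(q.max(0)),[639,479])
    x0,y0=lo.astype(int);b=(x0,y0,int(hi[0]-x0),int(hi[1]-y0))
    f=c['frame'][b[1]:b[1]+b[3],b[0]:b[0]+b[2]]
    hsv=cv2.cvtColor(f,cv2.COLOR_RGB2HSV); v=f.max(2)
    m=((hsv[...,1]>100)&(v>50)|(v>120)).astype(np.uint8)
    m=cv2.morphologyEx(m,cv2.MORPH_CLOSE,np.ones((3,3)))
    n,l,st,_=cv2.connectedComponentsWithStats(m); k=1+np.argmax(st[1:,4]); m=(l==k).astype(np.float32)
    cost,p=fit([(w,m,b)],models(kind),[p0,(p0[0],p0[1],p0[2]+.15)])
    g=cv2.resize(f[:,:,::-1].copy(),None,fx=3,fy=3)
    for o,z0,z1 in models(kind):
        for P in prism(o,z0,z1,p): cv2.polylines(g,[np.round((proj(w,P)-[b[0],b[1]]+.5)*3).astype(np.int32)],True,(255,0,255),1)
    mm=cv2.resize((m*255).astype(np.uint8),None,fx=3,fy=3)
    cv2.imwrite('pics/wfit.png',np.hstack([g,cv2.cvtColor(mm,cv2.COLOR_GRAY2BGR)]))
    print('wfit',kind,round(cost,3),np.round(p[:2]*1e3,1),round(np.degrees(p[2]),1)); return p
E
python3 - <<'E'
from plan import *
s=env.get_state(); c=env.read_camera('wrist')
p=wfit(c,s,'lower',poses['blue_lower'])
poses['blue_lower']=p; pickle.dump(poses,open('poses.pkl','wb'))
plan([(p[0],p[1],.03,np.degrees(p[2])-90),(p[0],p[1],-.015,np.degrees(p[2])-90),(p[0],p[1],-.029,np.degrees(p[2])-90)])
E
```

```text
wfit lower 0.078 [459.5  95.9] 114.7
t 5.1 tcp [0.455  0.0947 0.1145] jawyaw -155.64 q [ 0.63   0.086 -0.552 -0.    -0.935 -0.205] F [-0.2 -0.  -0.6] open 72.2
wp [np.float64(0.4595), np.float64(0.0959), 0.03, np.float64(24.7328)] shift [0.1127, -0.0064, -0.001] rot [-0.0021, -0.0001, -0.0006] q6~ -11 rows 2.0 0.1
wp [np.float64(0.4595), np.float64(0.0959), -0.015, np.float64(24.7328)] shift [0.1727, -0.0065, -0.001] rot [-0.0021, -0.0001, -0.0006] q6~ -11 rows 3.1 0.1
wp [np.float64(0.4595), np.float64(0.0959), -0.029, np.float64(24.7328)] shift [0.1913, -0.0065, -0.001] rot [-0.0021, -0.0001, -0.0006] q6~ -11 rows 3.4 0.1
```

View pics/wfit.png

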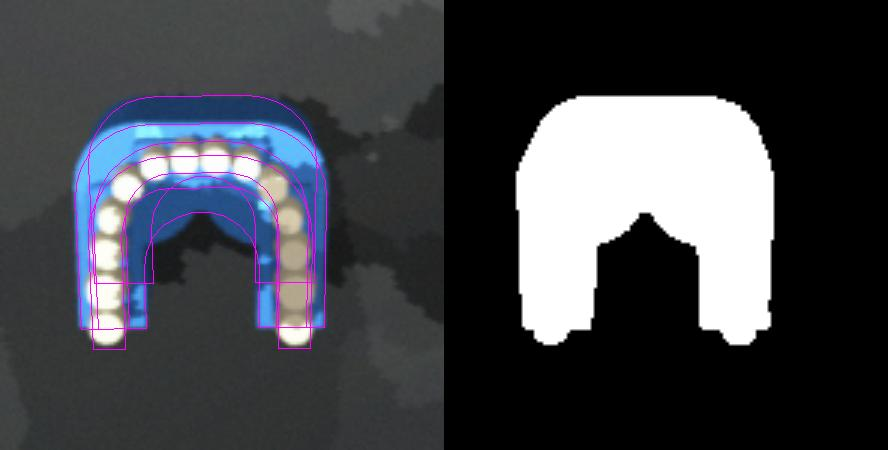

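Emit:
step_arm(
  series=[
    [[0.05, -0.006, -0.001], [-0.002, 0, 0], -0.7],
    [[0.1, -0.006, -0.001], [-0.002, 0, 0], -0.7],
    [[0.13, -0.006, -0.001], [-0.002, 0, 0], -0.7],
    [[0.15, -0.006, -0.001], [-0.002, 0, 0], -0.7],
    [[0.165, -0.006, -0.001], [-0.002, 0, 0], -0.7],
    [[0.175, -0.006, -0.001], [-0.002, 0, 0], -0.7],
    [[0.175, -0.006, -0.001], [-0.002, 0, 0], -0.7],
  ],
)

```text
time: 5.68
tcp_pos: [0.4587, 0.0954, -0.0179]
tcp_rot: [-0.595, 0.383, 0.596, 0.38]
ft_force: [-0.9, -0.2, -0.0]
opening: 0.852
```

Run:
```python
from plan import *
s=env.get_state();print(s['tcp_pos'],s['ft_force'],s['opening'],s['time'])
c=snap('wrist','wr4'); d=env.read_camera('scene')
a=d['frame'][150:330,300:480,::-1]
cv2.imwrite('pics/sc4.png',cv2.resize(a,None,fx=3.3,fy=3.3,interpolation=cv2.INTER_CUBIC))
```

```text
[ 0.45872084  0.09537782 -0.01785429] [-0.88431664 -0.24423096 -0.01219921] 0.8523570235654667 5.6833
```

View pics/sc4.png

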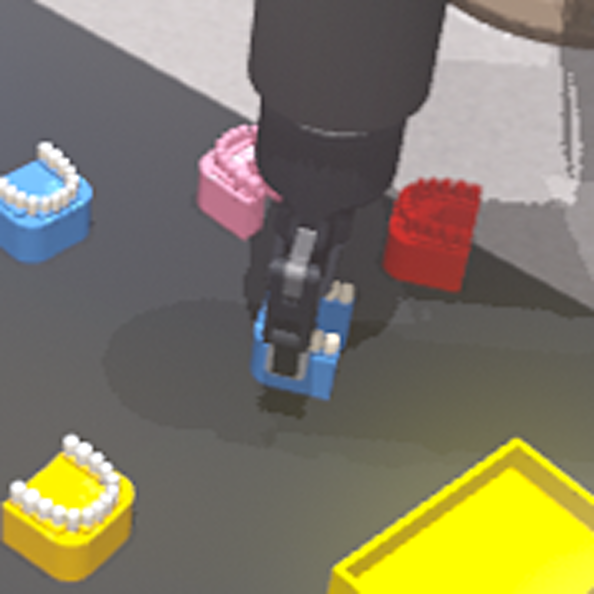

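View pics/wr4.png

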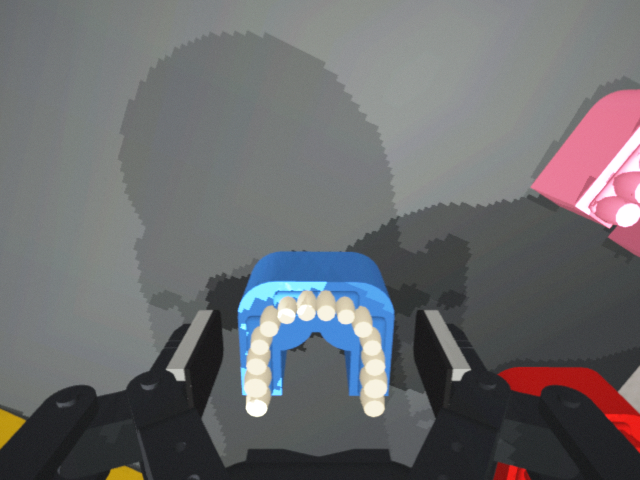

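Emit:
step_arm(
  series=[
    [[0.007, 0, 0], [0, 0, 0], -0.7],
    [[0.013, 0, 0], [0, 0, 0], -0.7],
    [[0.013, 0, 0], [0, 0, 0], -0.4],
    [[0.013, 0, 0], [0, 0, 0], 0],
    [[0.013, 0, 0], [0, 0, 0], 1],
    [[0.013, 0, 0], [0, 0, 0], 1],
    [[0.013, 0, 0], [0, 0, 0], 1],
    [[0.013, 0, 0], [0, 0, 0], 1],
  ],
  force=35,
)

```text
time: 6.45
tcp_pos: [0.46, 0.0963, -0.0255]
tcp_rot: [0.595, -0.381, -0.595, -0.381]
ft_force: [-0.8, -0.1, 0.2]
opening: 0.651
```

Run:
```python
from plan import *
s=env.get_state();print(s['tcp_pos'],s['ft_force'],s['opening'],s['time'])
c=snap('wrist','wr5')
```

```text
[ 0.4600186   0.09626106 -0.02554629] [-0.81483812 -0.05438505  0.19310771] 0.6506200822903692 6.45
```

View pics/wr5.png

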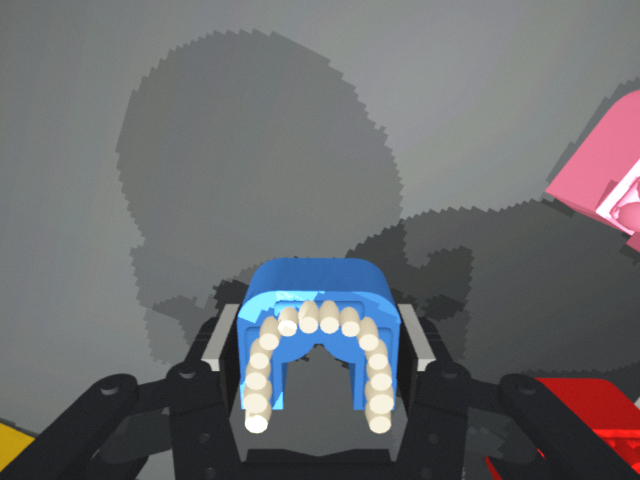

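Run:
```python
from plan import *
plan([(.46,.096,.085,24.7),(.5631,-.2976,.085,101.8)])
```

```text
t 6.5 tcp [ 0.46    0.0963 -0.0255] jawyaw -155.27 q [ 0.627  0.304 -0.7   -0.    -0.567 -0.195] F [-0.3  0.6  0.5] open 54.9
wp [0.46, 0.096, 0.085, 24.7] shift [-0.1474, 0.0002, -0.0003] rot [0.0001, 0.0, 0.0001] q6~ -11 rows 2.7 0.0
wp [0.5631, -0.2976, 0.085, 101.8] shift [-0.1474, 0.0948, -0.5345] rot [-0.4282, -0.0, 0.0001] q6~ 112 rows 10.1 10.8
```

Emit:
step_arm(
  series=[
    [[-0.02, 0, 0], [0, 0, 0], 1],
    [[-0.06, 0, 0], [0, 0, 0], 1],
    [[-0.11, 0, 0], [0, 0, 0], 1],
    [[-0.147, 0, 0], [0, 0, 0], 1],
    [[-0.147, 0.007, -0.04], [-0.03, 0, 0], 1],
    [[-0.147, 0.095, -0.5345], [-0.428, 0, 0], 1],
    [[-0.147, 0.095, -0.5345], [-0.428, 0, 0], 1],
    [[-0.147, 0.095, -0.5345], [-0.428, 0, 0], 1],
    [[-0.147, 0.095, -0.5345], [-0.428, 0, 0], 1],
    [[-0.147, 0.095, -0.5345], [-0.428, 0, 0], 1],
    [[-0.147, 0.095, -0.5345], [-0.428, 0, 0], 1],
    [[-0.147, 0.095, -0.5345], [-0.428, 0, 0], 1],
    [[-0.147, 0.095, -0.5345], [-0.428, 0, 0], 1],
    [[-0.147, 0.095, -0.5345], [-0.428, 0, 0], 1],
    [[-0.147, 0.095, -0.5345], [-0.428, 0, 0], 1],
    [[-0.147, 0.095, -0.5345], [-0.428, 0, 0], 1],
    [[-0.147, 0.095, -0.5345], [-0.428, 0, 0], 1],
    [[-0.147, 0.095, -0.5345], [-0.428, 0, 0], 1],
    [[-0.147, 0.095, -0.5345], [-0.428, 0, 0], 1],
    [[-0.147, 0.095, -0.5345], [-0.428, 0, 0], 1],
  ],
)

```text
time: 8.17
tcp_pos: [0.5628, -0.2967, 0.0847]
tcp_rot: [-0.703, -0.072, 0.703, -0.072]
ft_force: [-0.5, 0.6, -1.2]
opening: 0.648
```

Run:
```python
from plan import *
c=snap('wrist','wr6')
plan([(.5631,-.2976,.085,101.8)])
```

```text
t 8.22 tcp [ 0.5629 -0.2967  0.0848] jawyaw -78.26 q [-0.179  0.385 -0.222 -0.    -0.965  1.955] F [ 1.  -0.5 -2.7] open 55.0
wp [0.5631, -0.2976, 0.085, 101.8] shift [-0.0002, 0.0013, 0.0] rot [-0.0004, -0.0001, 0.0] q6~ 112 rows 0.0 0.0
```

View pics/wr6.png

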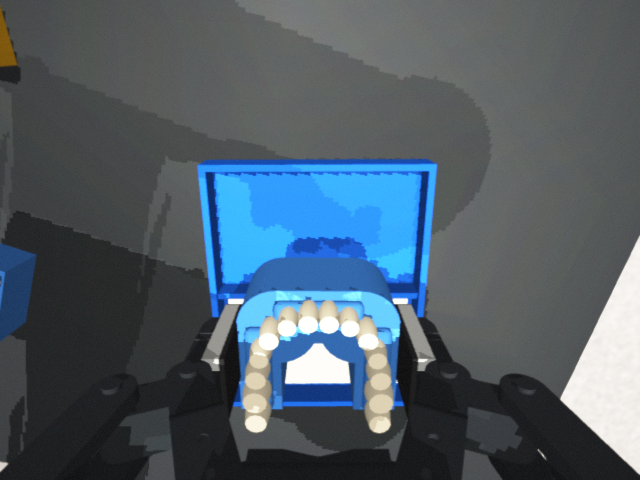

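Run:
```python
from plan import *
s=env.get_state();c=env.read_camera('wrist')
w=wristcam(c,s['tcp_pos'],s['tcp_rot']); im=c['frame'][:,:,::-1].copy()
p=poses['blue_tray'].copy(); p[2]+=np.pi
for a,z in((1,.022),(0,.004)):
  for o in ([[-87,-70],[87,-70],[87,70],[-87,70]],[[-83.5,-66],[-2,-66],[-2,66],[-83.5,66]],[[83.5,-66],[2,-66],[2,66],[83.5,66]]):
    P=prism(np.array(o)/1e3,z,z,p)[0]; cv2.polylines(im,[np.round(proj(w,P)).astype(np.int32)],True,(255,0,255) if a else (0,255,255),1)
g=(.5628,-.2967,.004); cv2.circle(im,tuple(int(v) for v in proj(w,g)[0]),4,(0,255,0),-1)
cv2.imwrite('pics/wr6o.png',im)
```

```text
(no output)
```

View pics/wr6o.png

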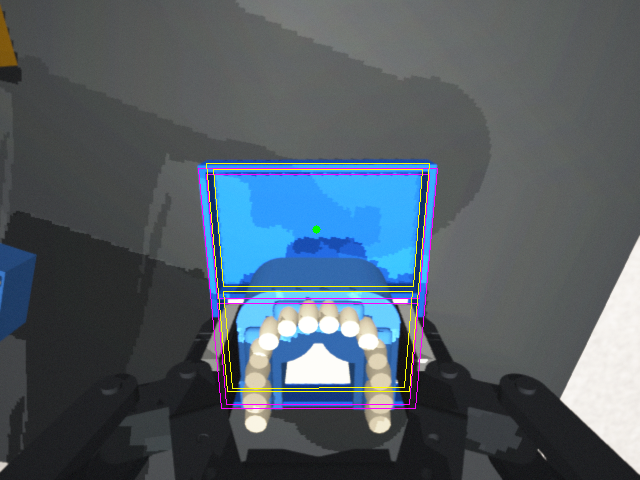

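Emit:
step_arm(
  series=[
    [[0.04, 0.001, 0], [0, 0, 0], 1],
    [[0.08, 0.001, 0], [0, 0, 0], 1],
    [[0.11, 0.001, 0], [0, 0, 0], 1],
    [[0.125, 0.001, 0], [0, 0, 0], 1],
    [[0.133, 0.001, 0], [0, 0, 0], 1],
    [[0.137, 0.001, 0], [0, 0, 0], 1],
    [[0.139, 0.001, 0], [0, 0, 0], 1],
    [[0.14, 0.001, 0], [0, 0, 0], 1],
    [[0.141, 0.001, 0], [0, 0, 0], 1],
    [[0.141, 0.001, 0], [0, 0, 0], 1],
  ],
)

```text
time: 9.1
tcp_pos: [0.5637, -0.2986, -0.0202]
tcp_rot: [0.704, 0.072, -0.703, 0.073]
ft_force: [0.2, -0.2, -1.2]
opening: 0.65
```

Run:
```python
from plan import *
c=snap('wrist','wr7')
s=env.get_state();print(s['tcp_pos'],s['ft_force'],s['opening'],s['time'])
d=env.read_camera('scene')
a=d['frame'][90:270,150:350,::-1]
cv2.imwrite('pics/sc7.png',cv2.resize(a,None,fx=3.3,fy=3.3,interpolation=cv2.INTER_CUBIC))
```

```text
[ 0.56359942 -0.29858926 -0.02030847] [-0.53512187  0.81826218 -1.06119207] 0.648759782546651 9.15
```

View pics/wr7.png

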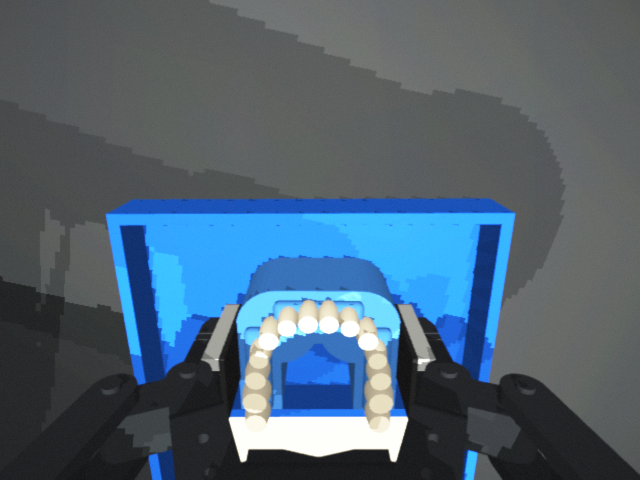

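View pics/sc7.png

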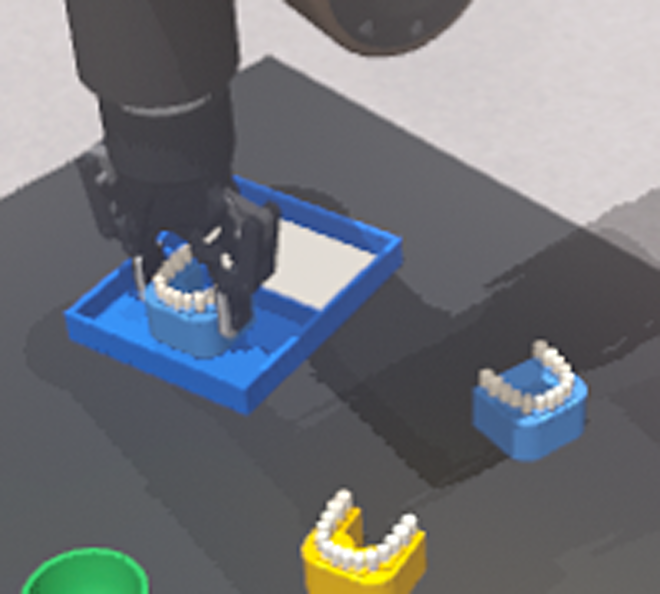

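Emit:
step_arm(
  series=[
    [[0.0007, 0, 0], [0, 0, 0], 1],
    [[0.0014, 0, 0], [0, 0, 0], 1],
    [[0.0014, 0, 0], [0, 0, 0], 1],
  ],
)

```text
time: 9.45
tcp_pos: [0.5633, -0.2986, -0.0215]
tcp_rot: [0.704, 0.072, -0.703, 0.073]
ft_force: [-2.7, 1.7, 5.3]
opening: 0.648
```

Emit:
step_arm(
  series=[
    [[0, 0, 0], [0, 0, 0], -0.35],
    [[0, 0, 0], [0, 0, 0], -0.4],
    [[0, 0, 0], [0, 0, 0], -0.5],
    [[0, 0, 0], [0, 0, 0], -0.65],
    [[0, 0, 0], [0, 0, 0], -0.65],
    [[-0.02, 0, 0], [0, 0, 0], -0.65],
    [[-0.06, 0, 0], [0, 0, 0], -0.65],
    [[-0.11, 0, 0], [0, 0, 0], -0.65],
    [[-0.15, 0, 0], [0, 0, 0], -0.65],
    [[-0.15, 0, 0], [0, 0, 0], -0.65],
  ],
)

```text
time: 10.28
tcp_pos: [0.567, -0.3, 0.0976]
tcp_rot: [0.707, 0.071, -0.7, 0.075]
ft_force: [1.1, -0.1, 0.4]
opening: 0.821
```

Run:
```python
from plan import *
c=snap('wrist','wr8')
p=poses['blue_upper'];print(p)
plan([(p[0],p[1],.09,np.degrees(p[2])-90),(p[0],p[1],-.027,np.degrees(p[2])-90)])
```

```text
[ 0.47985639 -0.08405603  4.55663847]
t 10.33 tcp [ 0.5656 -0.2992  0.0945] jawyaw -78.21 q [-1.820e-01  3.760e-01 -2.100e-01  1.000e-03 -9.780e-01  1.958e+00] F [-0.5  0.4 -0.3] open 70.5
wp [np.float64(0.4799), np.float64(-0.0841), 0.09, np.float64(171.0762)] shift [0.0047, -0.3042, 0.0534] rot [-0.3849, -0.0011, -0.0022] q6~ 158 rows 5.6 9.7
wp [np.float64(0.4799), np.float64(-0.0841), -0.027, np.float64(171.0762)] shift [0.1607, -0.3048, 0.0544] rot [-0.3849, -0.0011, -0.0022] q6~ 158 rows 6.3 9.7
```

View pics/wr8.png

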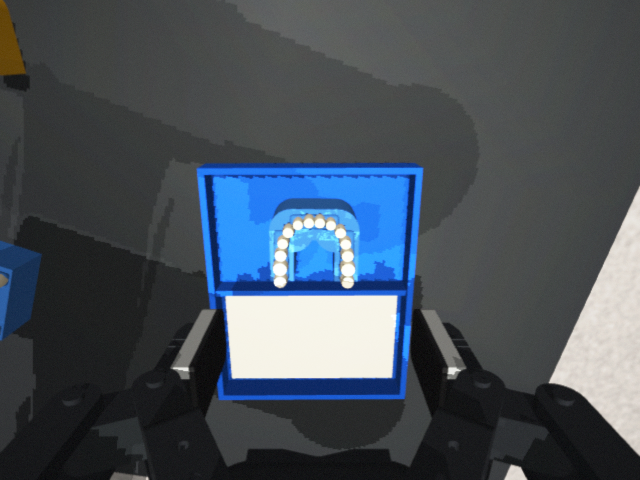

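Emit:
step_arm(
  series=[
    [[0, -0.303, 0.051], [-0.385, 0, 0], -0.65],
    [[0, -0.303, 0.051], [-0.385, 0, 0], -0.65],
    [[0, -0.303, 0.051], [-0.385, 0, 0], -0.65],
    [[0, -0.303, 0.051], [-0.385, 0, 0], -0.65],
    [[0, -0.303, 0.051], [-0.385, 0, 0], -0.65],
    [[0, -0.303, 0.051], [-0.385, 0, 0], -0.65],
    [[0, -0.303, 0.051], [-0.385, 0, 0], -0.65],
    [[0, -0.303, 0.051], [-0.385, 0, 0], -0.65],
    [[0, -0.303, 0.051], [-0.385, 0, 0], -0.65],
    [[0, -0.303, 0.051], [-0.385, 0, 0], -0.65],
    [[0, -0.303, 0.051], [-0.385, 0, 0], -0.65],
    [[0, -0.303, 0.051], [-0.385, 0, 0], -0.65],
    [[0, -0.303, 0.051], [-0.385, 0, 0], -0.65],
    [[0, -0.303, 0.051], [-0.385, 0, 0], -0.65],
  ],
)

```text
time: 11.5
tcp_pos: [0.4791, -0.0839, 0.0901]
tcp_rot: [-0.538, -0.459, 0.538, -0.459]
ft_force: [-0.9, -0.3, -0.6]
opening: 0.824
```

Run:
```python
from plan import *
s=env.get_state(); c=env.read_camera('wrist')
p=wfit(c,s,'upper',poses['blue_upper'])
plan([(p[0],p[1],.09,np.degrees(p[2])-90),(p[0],p[1],-.027,np.degrees(p[2])-90)])
```

```text
wfit upper 0.037 [481.3 -84.1] 261.1
t 11.55 tcp [ 0.4792 -0.0838  0.0901] jawyaw -9.04 q [ 0.232  0.151 -0.542 -0.    -0.879  2.752] F [-0.2 -0.6  0.5] open 70.2
wp [np.float64(0.4813), np.float64(-0.0841), 0.09, np.float64(171.1461)] shift [0.0002, 0.0029, -0.0001] rot [-0.001, 0.0, 0.0001] q6~ 158 rows 0.1 0.0
wp [np.float64(0.4813), np.float64(-0.0841), -0.027, np.float64(171.1461)] shift [0.1562, 0.0029, -0.0001] rot [-0.001, 0.0, 0.0001] q6~ 158 rows 2.8 0.0
```

View pics/wfit.png

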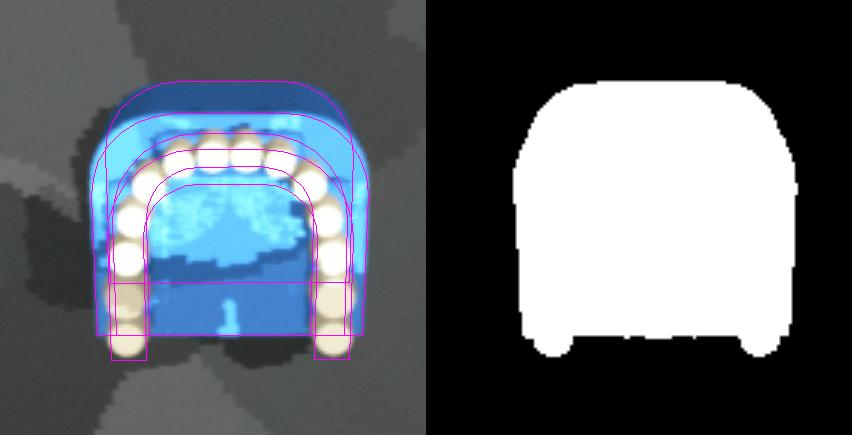

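Emit:
step_arm(
  series=[
    [[0.05, 0.002, 0], [0, 0, 0], -0.65],
    [[0.1, 0.002, 0], [0, 0, 0], -0.65],
    [[0.13, 0.002, 0], [0, 0, 0], -0.65],
    [[0.145, 0.002, 0], [0, 0, 0], -0.65],
    [[0.156, 0.002, 0], [0, 0, 0], -0.65],
    [[0.156, 0.002, 0], [0, 0, 0], -0.65],
    [[0.156, 0.002, 0], [0, 0, 0], -0.4],
    [[0.156, 0.002, 0], [0, 0, 0], 0],
    [[0.156, 0.002, 0], [0, 0, 0], 1],
    [[0.156, 0.002, 0], [0, 0, 0], 1],
    [[0.156, 0.002, 0], [0, 0, 0], 1],
    [[0.156, 0.002, 0], [0, 0, 0], 1],
  ],
  force=35,
)

```text
time: 12.55
tcp_pos: [0.4814, -0.0839, -0.0259]
tcp_rot: [0.538, 0.459, -0.537, 0.46]
ft_force: [-1.2, 0.9, 5.9]
opening: 0.645
```

Run:
```python
from plan import *
plan([(.4813,-.0841,.085,171),(.4789,-.3152,.085,101.8)])
```

```text
t 12.55 tcp [ 0.4814 -0.0839 -0.0259] jawyaw -8.93 q [ 0.231  0.327 -0.66   0.    -0.582  2.755] F [-1.2  0.9  5.9] open 54.9
wp [0.4813, -0.0841, 0.085, 171] shift [-0.1479, 0.0002, 0.0003] rot [0.0004, -0.0001, -0.0004] q6~ 158 rows 2.7 0.0
wp [0.4789, -0.3152, 0.085, 101.8] shift [-0.148, 0.0448, 0.3052] rot [0.3848, -0.0004, -0.0003] q6~ 116 rows 6.2 9.7
```

Emit:
step_arm(
  series=[
    [[-0.02, 0, 0], [0, 0, 0], 1],
    [[-0.06, 0, 0], [0, 0, 0], 1],
    [[-0.11, 0, 0], [0, 0, 0], 1],
    [[-0.147, 0, 0], [0, 0, 0], 1],
    [[-0.147, 0.005, 0.04], [0.04, 0, 0], 1],
    [[-0.147, 0.045, 0.305], [0.385, 0, 0], 1],
    [[-0.147, 0.045, 0.305], [0.385, 0, 0], 1],
    [[-0.147, 0.045, 0.305], [0.385, 0, 0], 1],
    [[-0.147, 0.045, 0.305], [0.385, 0, 0], 1],
    [[-0.147, 0.045, 0.305], [0.385, 0, 0], 1],
    [[-0.147, 0.045, 0.305], [0.385, 0, 0], 1],
    [[-0.147, 0.045, 0.305], [0.385, 0, 0], 1],
    [[-0.147, 0.045, 0.305], [0.385, 0, 0], 1],
    [[-0.147, 0.045, 0.305], [0.385, 0, 0], 1],
    [[-0.147, 0.045, 0.305], [0.385, 0, 0], 1],
    [[-0.147, 0.045, 0.305], [0.385, 0, 0], 1],
    [[-0.147, 0.045, 0.305], [0.385, 0, 0], 1],
    [[-0.147, 0.045, 0.305], [0.385, 0, 0], 1],
    [[-0.147, 0.045, 0.305], [0.385, 0, 0], 1],
  ],
)

```text
time: 14.13
tcp_pos: [0.4786, -0.3151, 0.0836]
tcp_rot: [0.703, 0.073, -0.703, 0.073]
ft_force: [-0.8, 0.3, -1.7]
opening: 0.646
```

Run:
```python
from plan import *
c=snap('wrist','wr9')
plan([(.4789,-.3152,.085,101.8)])
```

```text
t 14.18 tcp [ 0.4786 -0.3151  0.0836] jawyaw -78.16 q [-0.241  0.292 -0.366  0.    -0.912  2.018] F [ 0.3 -0.3 -1.6] open 55.2
wp [0.4789, -0.3152, 0.085, 101.8] shift [-0.0019, 0.0002, -0.0003] rot [0.0002, -0.0, -0.0] q6~ 116 rows 0.0 0.0
```

View pics/wr9.png

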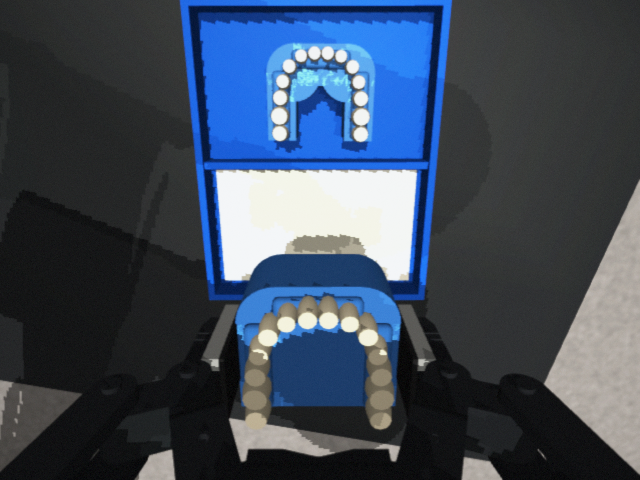

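Emit:
step_arm(
  series=[
    [[0.04, 0, 0], [0, 0, 0], 1],
    [[0.08, 0, 0], [0, 0, 0], 1],
    [[0.11, 0, 0], [0, 0, 0], 1],
    [[0.125, 0, 0], [0, 0, 0], 1],
    [[0.133, 0, 0], [0, 0, 0], 1],
    [[0.137, 0, 0], [0, 0, 0], 1],
    [[0.139, 0, 0], [0, 0, 0], 1],
    [[0.14, 0, 0], [0, 0, 0], 1],
    [[0.1405, 0, 0], [0, 0, 0], 1],
    [[0.1405, 0, 0], [0, 0, 0], 1],
  ],
)

```text
time: 15.02
tcp_pos: [0.4792, -0.3154, -0.0209]
tcp_rot: [0.704, 0.072, -0.703, 0.073]
ft_force: [0.4, -0.1, -1.2]
opening: 0.644
```

Emit:
step_arm(
  series=[
    [[0.0006, 0, 0], [0, 0, 0], 1],
    [[0.0006, 0, 0], [0, 0, 0], 1],
  ],
)

```text
time: 15.18
tcp_pos: [0.4789, -0.3153, -0.0218]
tcp_rot: [0.704, 0.072, -0.703, 0.073]
ft_force: [0.3, 0.6, -1.8]
opening: 0.645
```

Emit:
step_arm(
  series=[
    [[0.0006, 0, 0], [0, 0, 0], 1],
    [[0.0006, 0, 0], [0, 0, 0], 1],
  ],
)

```text
time: 15.35
tcp_pos: [0.4789, -0.3153, -0.0219]
tcp_rot: [0.704, 0.072, -0.703, 0.073]
ft_force: [-2.0, 1.5, 5.4]
opening: 0.648
```

Emit:
step_arm(
  series=[
    [[0, 0, 0], [0, 0, 0], -0.35],
    [[0, 0, 0], [0, 0, 0], -0.4],
    [[0, 0, 0], [0, 0, 0], -0.5],
    [[0, 0, 0], [0, 0, 0], -0.65],
    [[0, 0, 0], [0, 0, 0], -0.65],
    [[-0.02, 0, 0], [0, 0, 0], -0.65],
    [[-0.06, 0, 0], [0, 0, 0], -0.65],
    [[-0.11, 0, 0], [0, 0, 0], -0.65],
    [[-0.15, 0, 0], [0, 0, 0], -0.65],
    [[-0.15, 0, 0], [0, 0, 0], -0.65],
    [[-0.15, 0, 0], [0, 0, 0], -0.65],
  ],
)

```text
time: 16.27
tcp_pos: [0.48, -0.3156, 0.092]
tcp_rot: [0.705, 0.072, -0.702, 0.073]
ft_force: [-1.2, -0.2, -0.5]
opening: 0.826
```

Run:
```python
from plan import *
c=snap('wrist','wr10')
p=poses['yellow_lower'];print(p)
plan([(p[0],p[1],.09,np.degrees(p[2])-90)])
```

```text
[ 0.64053866 -0.06972356  3.41702248]
t 16.32 tcp [ 0.4788 -0.3152  0.0904] jawyaw -78.26 q [-0.241  0.284 -0.359 -0.    -0.925  2.017] F [-1.   0.3 -0.1] open 70.4
wp [np.float64(0.6405), np.float64(-0.0697), 0.09, np.float64(105.781)] shift [0.0008, -0.2765, -0.2778] rot [-0.0224, -0.0005, -0.0001] q6~ 95 rows 7.0 0.6
```

View pics/wr10.png

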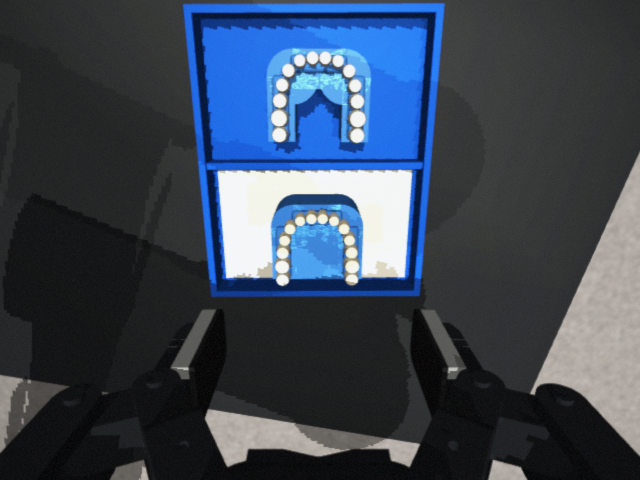

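Emit:
step_arm(
  series=[
    [[0, -0.277, -0.278], [-0.022, 0, 0], -0.65],
    [[0, -0.277, -0.278], [-0.022, 0, 0], -0.65],
    [[0, -0.277, -0.278], [-0.022, 0, 0], -0.65],
    [[0, -0.277, -0.278], [-0.022, 0, 0], -0.65],
    [[0, -0.277, -0.278], [-0.022, 0, 0], -0.65],
    [[0, -0.277, -0.278], [-0.022, 0, 0], -0.65],
    [[0, -0.277, -0.278], [-0.022, 0, 0], -0.65],
    [[0, -0.277, -0.278], [-0.022, 0, 0], -0.65],
    [[0, -0.277, -0.278], [-0.022, 0, 0], -0.65],
    [[0, -0.277, -0.278], [-0.022, 0, 0], -0.65],
  ],
)

```text
time: 17.15
tcp_pos: [0.6392, -0.069, 0.0879]
tcp_rot: [-0.699, -0.097, 0.702, -0.097]
ft_force: [-0.3, 0.0, 0.5]
opening: 0.818
```

Run:
```python
from plan import *
s=env.get_state(); c=env.read_camera('wrist')
p=wfit(c,s,'lower',poses['yellow_lower'])
plan([(p[0],p[1],.09,np.degrees(p[2])-90),(p[0],p[1],-.027,np.degrees(p[2])-90)])
snap('top','top1')
```

```text
wfit lower 0.088 [641.3 -69.7] 195.9
t 17.2 tcp [ 0.6391 -0.0698  0.0884] jawyaw -74.29 q [ 0.194  0.392 -0.2   -0.    -0.981  1.651] F [-0.8 -1.   0.1] open 70.1
wp [np.float64(0.6413), np.float64(-0.0697), 0.09, np.float64(105.9401)] shift [-0.0022, 0.0008, -0.0029] rot [-0.0013, 0.0008, 0.0001] q6~ 95 rows 0.1 0.0
wp [np.float64(0.6413), np.float64(-0.0697), -0.027, np.float64(105.9401)] shift [0.1538, 0.0008, -0.0033] rot [-0.0013, 0.0008, 0.0001] q6~ 95 rows 2.8 0.0
```

View pics/wfit.png

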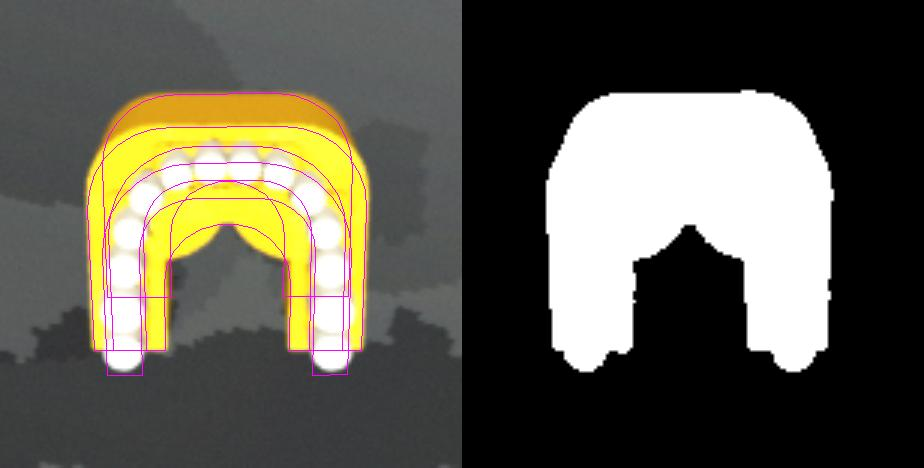

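View pics/top1.png

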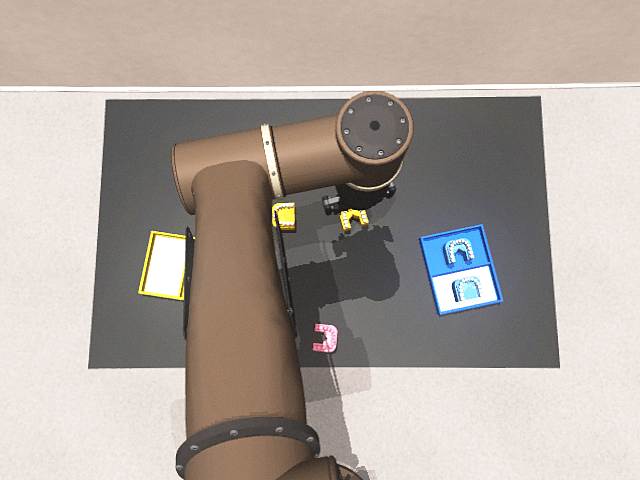

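Emit:
step_arm(
  series=[
    [[0.05, 0.001, -0.002], [0, 0, 0], -0.65],
    [[0.1, 0.001, -0.002], [0, 0, 0], -0.65],
    [[0.13, 0.001, -0.002], [0, 0, 0], -0.65],
    [[0.145, 0.001, -0.002], [0, 0, 0], -0.65],
    [[0.154, 0.001, -0.002], [0, 0, 0], -0.65],
    [[0.154, 0.001, -0.002], [0, 0, 0], -0.65],
    [[0.154, 0.001, -0.002], [0, 0, 0], -0.4],
    [[0.154, 0.001, -0.002], [0, 0, 0], 0],
    [[0.154, 0.001, -0.002], [0, 0, 0], 1],
    [[0.154, 0.001, -0.002], [0, 0, 0], 1],
    [[0.154, 0.001, -0.002], [0, 0, 0], 1],
    [[0.154, 0.001, -0.002], [0, 0, 0], 1],
  ],
  force=35,
)

```text
time: 18.25
tcp_pos: [0.6432, -0.0695, -0.0239]
tcp_rot: [0.701, 0.097, -0.699, 0.097]
ft_force: [-0.8, -0.4, 8.3]
opening: 0.644
```

Run:
```python
from plan import *
p=poses['yellow_tray']; B=lambda v:p[:2]+v*np.array([np.cos(p[2]),np.sin(p[2])])
print(np.degrees(p[2]),B(.043),B(-.043))
a=B(-.043);plan([(a[0],a[1],.085,np.degrees(p[2])+90)])
```

```text
81.15850221974345 [0.53330451 0.34814864] [0.52008617 0.26317055]
t 18.25 tcp [ 0.6432 -0.0695 -0.0239] jawyaw -74.25 q [ 1.940e-01  5.200e-01 -2.960e-01  1.000e-03 -7.530e-01  1.652e+00] F [-0.8 -0.4  8.3] open 54.7
wp [np.float64(0.5201), np.float64(0.2632), 0.085, np.float64(171.1585)] shift [-0.1456, -0.4714, 0.0373] rot [-0.3634, -0.0006, -0.0007] q6~ 125 rows 8.9 9.1
```

Emit:
step_arm(
  series=[
    [[-0.02, 0, 0], [0, 0, 0], 1],
    [[-0.06, 0, 0], [0, 0, 0], 1],
    [[-0.11, 0, 0], [0, 0, 0], 1],
    [[-0.147, 0, 0], [0, 0, 0], 1],
    [[-0.147, -0.04, 0.003], [-0.03, 0, 0], 1],
    [[-0.147, -0.471, 0.038], [-0.363, 0, 0], 1],
    [[-0.147, -0.471, 0.038], [-0.363, 0, 0], 1],
    [[-0.147, -0.471, 0.038], [-0.363, 0, 0], 1],
    [[-0.147, -0.471, 0.038], [-0.363, 0, 0], 1],
    [[-0.147, -0.471, 0.038], [-0.363, 0, 0], 1],
    [[-0.147, -0.471, 0.038], [-0.363, 0, 0], 1],
    [[-0.147, -0.471, 0.038], [-0.363, 0, 0], 1],
    [[-0.147, -0.471, 0.038], [-0.363, 0, 0], 1],
    [[-0.147, -0.471, 0.038], [-0.363, 0, 0], 1],
    [[-0.147, -0.471, 0.038], [-0.363, 0, 0], 1],
    [[-0.147, -0.471, 0.038], [-0.363, 0, 0], 1],
    [[-0.147, -0.471, 0.038], [-0.363, 0, 0], 1],
    [[-0.147, -0.471, 0.038], [-0.363, 0, 0], 1],
    [[-0.147, -0.471, 0.038], [-0.363, 0, 0], 1],
    [[-0.147, -0.471, 0.038], [-0.363, 0, 0], 1],
  ],
)

```text
time: 19.92
tcp_pos: [0.5192, 0.2619, 0.0846]
tcp_rot: [0.538, 0.459, -0.538, 0.459]
ft_force: [0.2, -0.3, -1.4]
opening: 0.645
```

Run:
```python
from plan import *
plan([(.5201,.2632,.085,171.16)])
s=env.get_state();c=env.read_camera('wrist')
w=wristcam(c,s['tcp_pos'],s['tcp_rot']); im=c['frame'][:,:,::-1].copy()
p=poses['yellow_tray'].copy()
for a,z in((1,.022),(0,.004)):
  for o in ([[-87,-70],[87,-70],[87,70],[-87,70]],[[-83.5,-66],[-2,-66],[-2,66],[-83.5,66]],[[83.5,-66],[2,-66],[2,66],[83.5,66]]):
    P=prism(np.array(o)/1e3,z,z,p)[0]; cv2.polylines(im,[np.round(proj(w,P)).astype(np.int32)],True,(255,0,255) if a else (255,0,0),1)
g=(.5201,.2632,.004); cv2.circle(im,tuple(int(v) for v in proj(w,g)[0]),4,(0,255,0),-1)
cv2.imwrite('pics/wr11.png',im)
```

```text
t 19.92 tcp [0.5192 0.2619 0.0846] jawyaw -9.04 q [ 0.803  0.304 -0.347 -0.    -0.92   2.18 ] F [ 0.2 -0.3 -1.4] open 54.8
wp [0.5201, 0.2632, 0.085, 171.16] shift [-0.0006, 0.0009, -0.0019] rot [-0.0011, -0.0, -0.0] q6~ 125 rows 0.0 0.0
```

View pics/wr11.png

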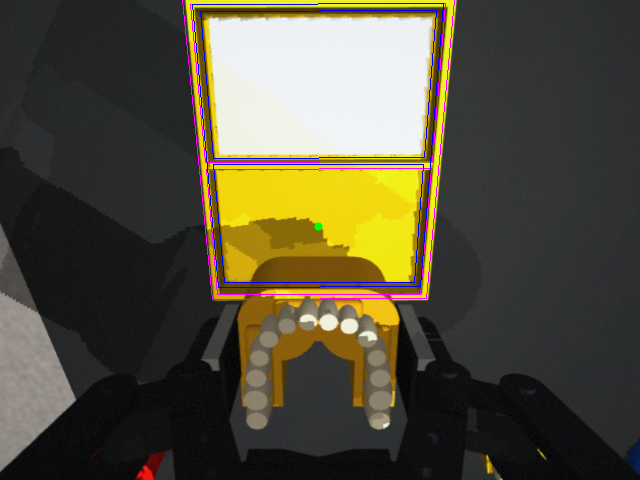

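Tray outline matches; the target dot (318,227) is central in the plain bay. Lower it.

Emit:
step_arm(
  series=[
    [[0.04, 0.001, -0.002], [0, 0, 0], 1],
    [[0.08, 0.001, -0.002], [0, 0, 0], 1],
    [[0.11, 0.001, -0.002], [0, 0, 0], 1],
    [[0.125, 0.001, -0.002], [0, 0, 0], 1],
    [[0.133, 0.001, -0.002], [0, 0, 0], 1],
    [[0.137, 0.001, -0.002], [0, 0, 0], 1],
    [[0.139, 0.001, -0.002], [0, 0, 0], 1],
    [[0.14, 0.001, -0.002], [0, 0, 0], 1],
    [[0.1405, 0.001, -0.002], [0, 0, 0], 1],
    [[0.1405, 0.001, -0.002], [0, 0, 0], 1],
  ],
)

```text
time: 20.8
tcp_pos: [0.5203, 0.2645, -0.0199]
tcp_rot: [0.538, 0.46, -0.537, 0.46]
ft_force: [0.3, -0.5, -0.5]
opening: 0.649
```

Emit:
step_arm(
  series=[
    [[0.0006, 0, 0], [0, 0, 0], 1],
    [[0.0006, 0, 0], [0, 0, 0], 1],
  ],
)

```text
time: 20.97
tcp_pos: [0.5203, 0.2645, -0.0199]
tcp_rot: [0.538, 0.46, -0.537, 0.46]
ft_force: [-1.2, -0.9, 6.7]
opening: 0.643
```

Emit:
step_arm(
  series=[
    [[0.0006, 0, 0], [0, 0, 0], 1],
    [[0.0006, 0, 0], [0, 0, 0], 1],
  ],
)

```text
time: 21.13
tcp_pos: [0.5204, 0.2645, -0.02]
tcp_rot: [0.538, 0.46, -0.537, 0.46]
ft_force: [-4.0, -0.8, 9.5]
opening: 0.644
```

Seated (9.5 N, z no longer falling). Release and rise.

Emit:
step_arm(
  series=[
    [[0, 0, 0], [0, 0, 0], -0.35],
    [[0, 0, 0], [0, 0, 0], -0.4],
    [[0, 0, 0], [0, 0, 0], -0.5],
    [[0, 0, 0], [0, 0, 0], -0.65],
    [[0, 0, 0], [0, 0, 0], -0.65],
    [[-0.02, 0, 0], [0, 0, 0], -0.65],
    [[-0.06, 0, 0], [0, 0, 0], -0.65],
    [[-0.11, 0, 0], [0, 0, 0], -0.65],
    [[-0.15, 0, 0], [0, 0, 0], -0.65],
    [[-0.15, 0, 0], [0, 0, 0], -0.65],
    [[-0.15, 0, 0], [0, 0, 0], -0.65],
    [[-0.15, 0, 0], [0, 0, 0], -0.65],
  ],
)

```text
time: 22.13
tcp_pos: [0.5195, 0.2639, 0.0906]
tcp_rot: [-0.537, -0.46, 0.538, -0.459]
ft_force: [-0.2, 0.4, -1.0]
opening: 0.823
```

Run:
```python
from plan import *
c=snap('wrist','wr12')
p=poses['yellow_upper'];print(p)
plan([(p[0],p[1],.09,np.degrees(p[2])-90)])
```

```text
[0.64161974 0.08700562 4.72261045]
t 22.18 tcp [0.5192 0.2636 0.0899] jawyaw -8.95 q [ 0.805  0.3   -0.337 -0.    -0.934  2.18 ] F [ 0.  -0.7 -0.3] open 70.2
wp [np.float64(0.6416), np.float64(0.087), 0.09, np.float64(180.5856)] shift [-0.0002, 0.1979, 0.2071] rot [-0.053, 0.0003, 0.0004] q6~ 156 rows 5.2 1.3
```

View pics/wr12.png

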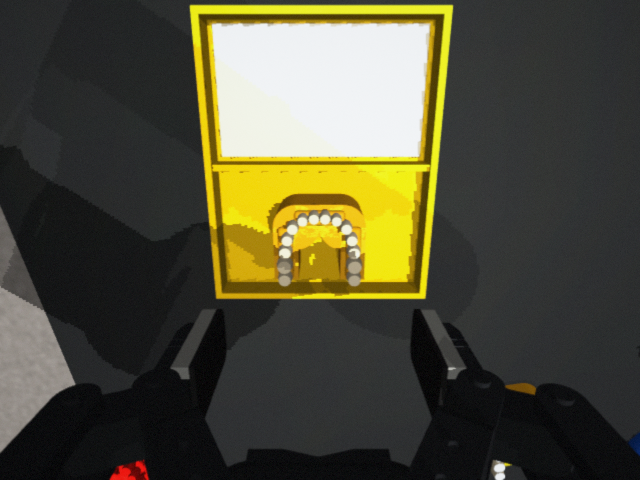

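Emit:
step_arm(
  series=[
    [[0, 0.198, 0.207], [-0.053, 0, 0], -0.65],
    [[0, 0.198, 0.207], [-0.053, 0, 0], -0.65],
    [[0, 0.198, 0.207], [-0.053, 0, 0], -0.65],
    [[0, 0.198, 0.207], [-0.053, 0, 0], -0.65],
    [[0, 0.198, 0.207], [-0.053, 0, 0], -0.65],
    [[0, 0.198, 0.207], [-0.053, 0, 0], -0.65],
    [[0, 0.198, 0.207], [-0.053, 0, 0], -0.65],
    [[0, 0.198, 0.207], [-0.053, 0, 0], -0.65],
    [[0, 0.198, 0.207], [-0.053, 0, 0], -0.65],
    [[0, 0.198, 0.207], [-0.053, 0, 0], -0.65],
  ],
)

```text
time: 23.02
tcp_pos: [0.6416, 0.0884, 0.0902]
tcp_rot: [0.497, 0.503, -0.497, 0.503]
ft_force: [-0.0, -0.3, -0.1]
opening: 0.824
```

Run:
```python
from plan import *
s=env.get_state(); c=env.read_camera('wrist')
p=wfit(c,s,'upper',poses['yellow_upper'])
plan([(p[0],p[1],.09,np.degrees(p[2])-90),(p[0],p[1],-.027,np.degrees(p[2])-90)])
```

```text
wfit upper 0.14 [642.6  86. ] 273.3
t 23.07 tcp [0.6418 0.0886 0.0905] jawyaw 0.69 q [ 0.438  0.397 -0.188 -0.    -0.987  2.716] F [-0.2  0.4  0.2] open 70.4
wp [np.float64(0.6426), np.float64(0.086), 0.09, np.float64(183.3372)] shift [0.0007, 0.0011, 0.0036] rot [-0.0147, 0.0, 0.0002] q6~ 159 rows 0.1 0.4
wp [np.float64(0.6426), np.float64(0.086), -0.027, np.float64(183.3372)] shift [0.1567, 0.0011, 0.0036] rot [-0.0147, 0.0, 0.0002] q6~ 159 rows 2.8 0.4
```

View pics/wfit.png

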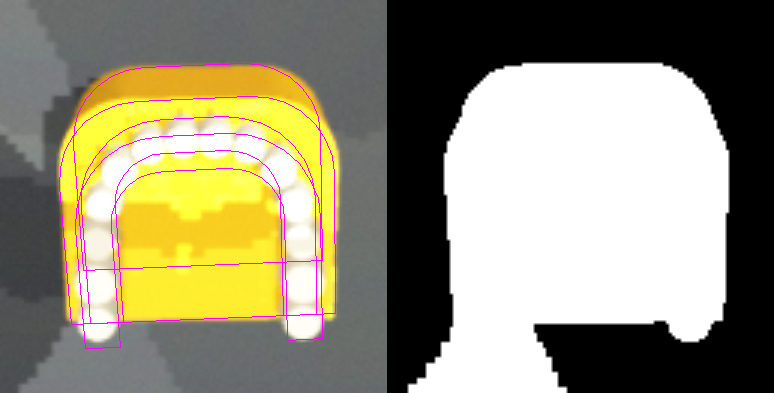

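Emit:
step_arm(
  series=[
    [[0.05, 0.001, 0.002], [0, 0, 0], -0.65],
    [[0.1, 0.001, 0.002], [0, 0, 0], -0.65],
    [[0.13, 0.001, 0.002], [0, 0, 0], -0.65],
    [[0.145, 0.001, 0.002], [0, 0, 0], -0.65],
    [[0.155, 0.001, 0.002], [0, 0, 0], -0.65],
    [[0.155, 0.001, 0.002], [0, 0, 0], -0.65],
    [[0.155, 0.001, 0.002], [0, 0, 0], -0.4],
    [[0.155, 0.001, 0.002], [0, 0, 0], 0],
    [[0.155, 0.001, 0.002], [0, 0, 0], 1],
    [[0.155, 0.001, 0.002], [0, 0, 0], 1],
    [[0.155, 0.001, 0.002], [0, 0, 0], 1],
    [[0.155, 0.001, 0.002], [0, 0, 0], 1],
  ],
  force=35,
)

```text
time: 24.07
tcp_pos: [0.6443, 0.0866, -0.0237]
tcp_rot: [0.498, 0.502, -0.496, 0.503]
ft_force: [-1.6, 2.2, 7.4]
opening: 0.649
```

Run:
```python
from plan import *
snap('wrist','wr13')
plan([(.5333,.3482,.085,171.16)])
```

```text
t 24.12 tcp [ 0.6443  0.0867 -0.0238] jawyaw 0.62 q [ 0.433  0.523 -0.288  0.    -0.757  2.719] F [-2.2  0.6  7.2] open 54.9
wp [0.5333, 0.3482, 0.085, 171.16] shift [-0.1451, -0.1438, -0.3504] rot [0.0526, -0.0004, -0.0008] q6~ 120 rows 7.3 1.3
```

View pics/wr13.png

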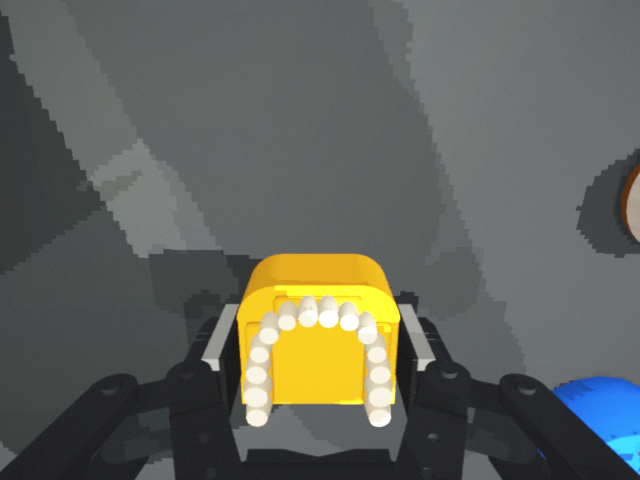

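Emit:
step_arm(
  series=[
    [[-0.02, 0, 0], [0, 0, 0], 1],
    [[-0.06, 0, 0], [0, 0, 0], 1],
    [[-0.11, 0, 0], [0, 0, 0], 1],
    [[-0.147, 0, 0], [0, 0, 0], 1],
    [[-0.147, -0.014, -0.035], [0.005, 0, 0], 1],
    [[-0.147, -0.144, -0.35], [0.053, 0, 0], 1],
    [[-0.147, -0.144, -0.35], [0.053, 0, 0], 1],
    [[-0.147, -0.144, -0.35], [0.053, 0, 0], 1],
    [[-0.147, -0.144, -0.35], [0.053, 0, 0], 1],
    [[-0.147, -0.144, -0.35], [0.053, 0, 0], 1],
    [[-0.147, -0.144, -0.35], [0.053, 0, 0], 1],
    [[-0.147, -0.144, -0.35], [0.053, 0, 0], 1],
    [[-0.147, -0.144, -0.35], [0.053, 0, 0], 1],
    [[-0.147, -0.144, -0.35], [0.053, 0, 0], 1],
    [[-0.147, -0.144, -0.35], [0.053, 0, 0], 1],
    [[-0.147, -0.144, -0.35], [0.053, 0, 0], 1],
    [[-0.147, -0.144, -0.35], [0.053, 0, 0], 1],
  ],
)

```text
time: 25.53
tcp_pos: [0.5329, 0.3463, 0.0849]
tcp_rot: [-0.538, -0.459, 0.538, -0.459]
ft_force: [0.5, -1.2, -0.0]
opening: 0.648
```

Run:
```python
from plan import *
snap('wrist','wr14')
plan([(.5333,.3482,.085,171.16)])
```

```text
t 25.58 tcp [0.5329 0.3464 0.0848] jawyaw -9.03 q [ 0.883  0.384 -0.223 -0.    -0.964  2.101] F [ 0.6 -0.8 -1.2] open 55.1
wp [0.5333, 0.3482, 0.085, 171.16] shift [-0.0002, 0.0001, -0.0024] rot [-0.0011, -0.0, -0.0] q6~ 120 rows 0.0 0.0
```

View pics/wr14.png

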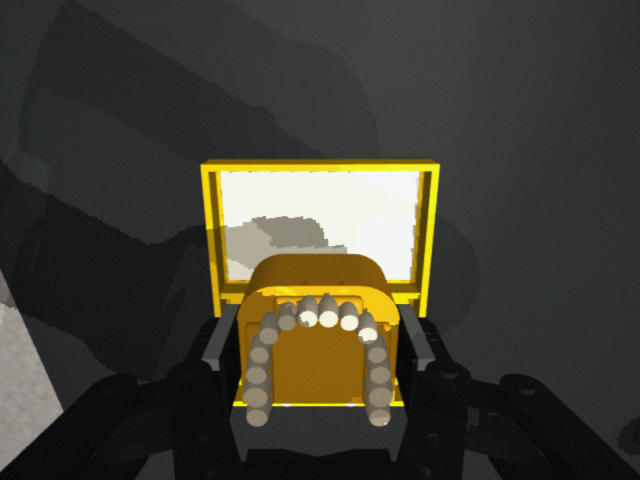

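Emit:
step_arm(
  series=[
    [[0.04, 0, -0.002], [0, 0, 0], 1],
    [[0.08, 0, -0.002], [0, 0, 0], 1],
    [[0.11, 0, -0.002], [0, 0, 0], 1],
    [[0.125, 0, -0.002], [0, 0, 0], 1],
    [[0.133, 0, -0.002], [0, 0, 0], 1],
    [[0.137, 0, -0.002], [0, 0, 0], 1],
    [[0.139, 0, -0.002], [0, 0, 0], 1],
    [[0.14, 0, -0.002], [0, 0, 0], 1],
    [[0.1405, 0, -0.002], [0, 0, 0], 1],
    [[0.1405, 0, -0.002], [0, 0, 0], 1],
  ],
)

```text
time: 26.42
tcp_pos: [0.5331, 0.3495, -0.0196]
tcp_rot: [0.538, 0.46, -0.537, 0.459]
ft_force: [0.6, -0.3, -0.6]
opening: 0.646
```

Emit:
step_arm(
  series=[
    [[0.0006, 0, 0], [0, 0, 0], 1],
    [[0.0006, 0, 0], [0, 0, 0], 1],
  ],
)

```text
time: 26.58
tcp_pos: [0.5331, 0.3495, -0.0197]
tcp_rot: [0.538, 0.46, -0.537, 0.46]
ft_force: [-1.0, -0.8, 4.1]
opening: 0.645
```

Emit:
step_arm(
  series=[
    [[0.0003, 0, 0], [0, 0, 0], 1],
    [[0.0003, 0, 0], [0, 0, 0], -0.35],
    [[0.0003, 0, 0], [0, 0, 0], -0.4],
    [[0.0003, 0, 0], [0, 0, 0], -0.5],
    [[0, 0, 0], [0, 0, 0], -0.65],
    [[0, 0, 0], [0, 0, 0], -0.65],
    [[-0.02, 0, 0], [0, 0, 0], -0.65],
    [[-0.06, 0, 0], [0, 0, 0], -0.65],
    [[-0.11, 0, 0], [0, 0, 0], -0.65],
    [[-0.16, 0, 0], [0, 0, 0], -0.65],
    [[-0.22, 0, 0], [0, 0, 0], -0.65],
    [[-0.25, 0, 0], [0, 0, 0], -0.65],
    [[-0.25, 0, 0], [0, 0, 0], -0.65],
  ],
)

```text
time: 27.67
tcp_pos: [0.5356, 0.3512, 0.174]
tcp_rot: [0.541, 0.46, -0.533, 0.46]
ft_force: [1.0, 0.2, 0.5]
opening: 0.825
```

Run:
```python
from plan import *
snap('wrist','wr15'); d=snap('scene','scF'); t=snap('top','topF')
s=env.get_state();print(s['time'],s['tcp_pos'],s['opening'])
```

```text
27.8167 [0.53237475 0.34887689 0.16645888] 0.8290306121451044
```

View pics/scF.png

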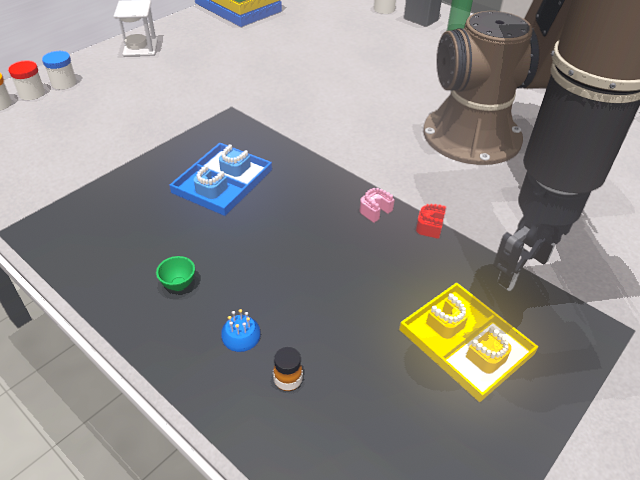

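View pics/wr15.png

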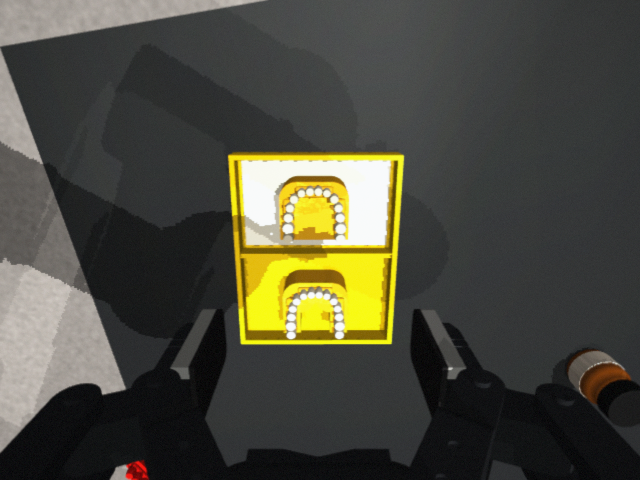

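View pics/topF.png

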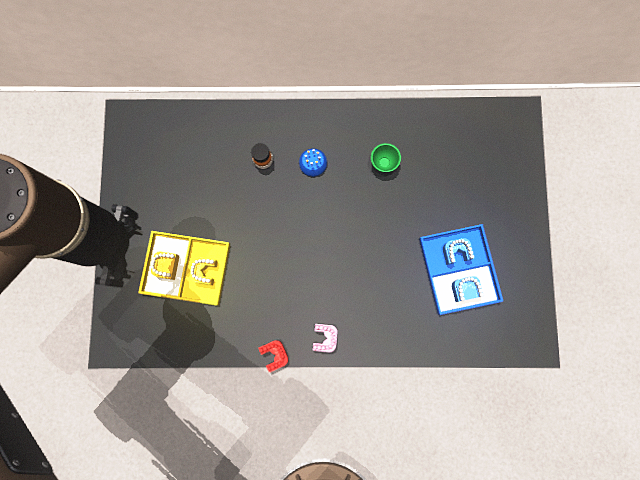

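Run:
```python
import cv2,numpy as np
s=cv2.imread('pics/scF.png');t=cv2.imread('pics/topF.png')
f=lambda a:cv2.resize(a,(390,290),interpolation=cv2.INTER_CUBIC)
cv2.imwrite('pics/fin.png',np.vstack([np.hstack([f(s[135:220,165:280]),f(s[275:400,395:540])]),np.hstack([f(t[220:320,410:510]),f(t[220:320,130:240])])]))
a=cv2.imread('pics/top0.png');d=cv2.absdiff(a,t).max(2)
print({n:int(d[y-16:y+16,x-16:x+16].max()) for n,(x,y) in dict(jar=(261,156),bur=(314,162),cup=(386,159),pink=(325,338),red=(273,355)).items()})
```

```text
{'jar': 21, 'bur': 22, 'cup': 23, 'pink': 25, 'red': 22}
```

View pics/fin.png

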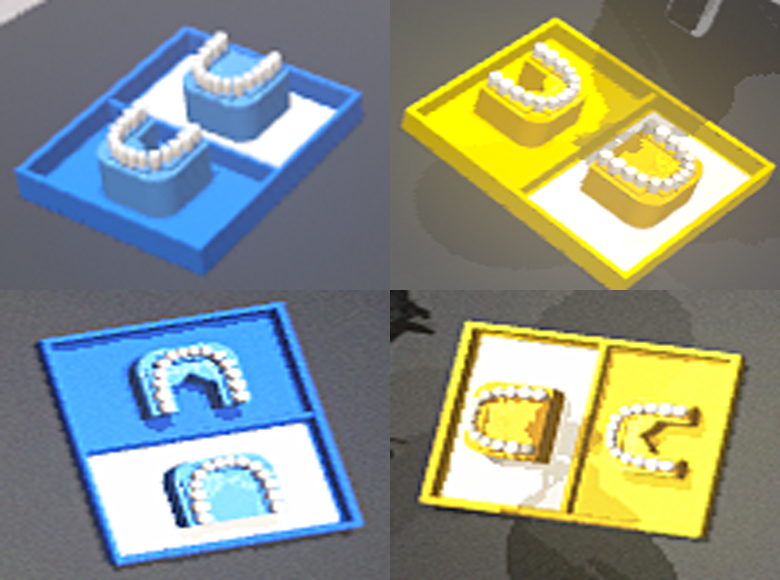

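All four models stand flat, teeth up, in the right bays. The bystanders and look-alikes have not moved; pixel differences there are only noise.

Run:
```python
from plant import env
print(env.finish_job())
```

```text
the job is handed in; nothing more can be done
None
```

All four models are in their own colour's tray, uppers on the white floors and lowers in the plain bays, and the job was handed in at about 28 s. I lowered each one until the wrist force showed it touching the floor (about 4–10 N), then let go.

- **Final checks:** the final scene, top and wrist pictures show every model flat and teeth up, clear of the walls. The bur stand, jar, bowl and the pink and red look-alikes match the first top picture to within image noise.
- **First grasp failed:** the pads sit roughly 27 mm further back from the stated TCP than the description says. On the first descent onto the blue lower model, the fingers therefore closed on top of it. One finger pressed on the teeth or base with about 32 N and pushed the model about 5 mm. I lifted off, measured the offset in the pictures and picked it up again with no damage visible. This was the only check that disagreed with the description. The peak force during that contact was not recorded, only the reading at its end.
- **Yellow upper model:** its wrist-camera fit was spoiled by the background, so I used the yaw from the earlier top and scene fit. The grasp went normally.

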